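# Load a jar into the lifting-rack steriliser

## Robot

A 6-joint arm with a two-finger parallel gripper is mounted at the origin on the work surface. World frame = base frame: x ahead of the robot, y to its left, z up, the work surface at z = 0. Lengths are in m, angles in rad, forces in N, time in s.
With the tool pointing down it reaches from about 0.375 to 0.975 m from the base axis. Payload 3.8 kg.
Tool frame: the origin (TCP) lies on the centre line of the jaws, within the pads' length; the fingertips stand 22 mm ahead of it and the grasp point (between the pads) lies 3 mm ahead of it; x points along the fingers, y is the direction in which the jaws open and shut, and the axes are right-handed (so a half turn about x gives the same grasp; the last joint's range is limited). The gripper opens to 85 mm and grips with 20 to 120 N. Pads are 22 mm wide; open, the fingers measure 114 mm over their backs; the gripper's body (76 mm by 85 mm) begins 54 mm behind the grasp point. The pads swing forward as they close: fully open they stand 13 mm farther back than shut.
Start: joints at [-1.359, 0.264, 1.604, -0, 1.274, -0.037], TCP at [0.166, -0.654, 0.253] pointing down, gripper open.
Joint ranges: [-2.63, 2.63], [-0.94, 2.18], [0.31, 2.57], [-1.31, 4.45], [0, 2.66], [-2.55, 2.55]. Speed limits (rad/s): [2.57, 2.57, 3.14, 3.14, 3.14, 3.14].

## Interface

Orientations are given as a rotation vector (axis times angle).
In Python, from workcell import monitor, eyes, finish_job gives the robot as it stands. The module is installed in compiled form; this text tells all that it offers.
- The arm moves only by the tool play_rows, never from a script. Its argument "deltas" is a list of rows, each an object of numbers: "wx", "wy", "wz": the turn, a rotation vector about the world's x, y, z in degrees; "x", "y", "z": the shift along the world's x, y, z in mm; "fingers": the closure, from -1 (fully open) to 1 (shut), so that 0 is half open. A call has 1 to 20 rows; each row is the pose to reach, as a shift and turn from the pose commanded when the call began; what a row does not reach only later rows make up. A row lasts 1/8 s, in which the tool goes at most 62.5 mm and 10.7 degrees, less where a joint would pass 70% of its speed; a pose out of reach is approached as far as the arm can. A call with a gripper value outside its range is refused whole. The fingers move at their own pace and stop on an object; "grip_force" is the grip in N (left out, the last holds). Time passes only in rows, so rows that repeat a pose let the fingers close. It gives the time, the measured TCP pose, the force and the opening at its end, in the units of the state.
- monitor.read_state(): the state, without advancing time (a new reading comes with each control period).
- eyes.read_camera(name): name is "scene" or "side" or "wrist"; returns a dict with "frame" (384x512x3 uint8, red, green, blue), "depth" (384x512 float32, m along the optical axis (not along the pixel's ray), 0 where there is no reading), "K" (3x3 intrinsics, pixels), "view" (4x4, takes a point from world to camera coordinates); the wrist camera has in their place "tool_from_camera" (4x4, takes a point from camera to tool coordinates, whose origin is the TCP and whose axes are the tool frame's). Camera axes: x right, y down, z forward; pixel columns grow to the right and rows downward; lengths in m; the calibration is good to about 2 mm. A picture is of the moment at which its call begins: read the wrist's pose just before it.
- finish_job(): hands the job in, once; it reports no verdict.
The state is a dict: "time": time; "q": joint angles; "joint_vel": joint speeds; "joint_torque": joint torques, N m; "tool_pos": TCP position; "tcp_rot": TCP orientation; "wrist_force": force on the tool from outside, world axes, zero at the start; "torque": the same for the moment, N m; "width": opening from 0.0 (shut) to 1.0 (fully open).
Only numpy, scipy, OpenCV 4.12 (cv2) and the standard library are available. Lean on these libraries where they do the work, as an engineer would, in place of code of your own. Each camera call takes 0.05 s, during which the arm holds its last target.

## Task

Raise the steriliser's rack by its long grip bar, leaving the release bar alone so that the pawl clicks over the teeth by itself, until the rack hangs on the top tooth and you can take your hand off; do not heave against the top stop. Set the small lidded jar gently upright on the raised rack, clear of its edges. Then squeeze the release bar to the grip bar to free the pawl, lower the rack slowly until it rests on the bottom of the bath without dropping it or pressing it down, and let go; leave the other things where they are.

Things in the scene. Friction and masses are not known exactly. Their poses are not given: they have to be found in the camera images.
- bath: Open stainless jar steriliser fixed to the counter, 220 x 200 mm outside, wall 4 mm. Origin: centre of its underside; z up; x along its 220 mm side; lifting gear on its -y side. Rim at height 125 mm, inside floor at 30 mm. Outside the -y wall, from y = -100 to -118 mm, a vertical toothed strip (4 teeth 15 mm apart, flat on top, ramped below) and two guide bushes.
- rail (a joint): Height of lifting frame and rack, m. The pawl catches at 0.020, 0.035, 0.050, 0.065 (top tooth). Rigid stops: the rack's screw feet meet the bath's floor somewhere from 0 to 0.015, and clamped rod collars meet the bushes from 0.066 to 0.071; both settings differ and are not measured. Frame and rack 0.5 kg, friction 1 N; riding over a tooth adds about 5 N. Starts on one of the two lowest teeth.
- release (a joint): How far the sprung pawl and its release bar (one piece) are drawn from the teeth, m: 0 = sprung in, catching; clears the teeth beyond 0.006; end of travel 0.011. A spring of 4 N (at 0) to 8 N (at the end) pushes it back. Drawn by moving the release bar horizontally, bath -y, towards the grip bar.
- frame: Lifting frame: rods, yoke, hangers and handle loop. Origin and axes: the bath's, raised by rail. Grip bar: round, 12 mm thick, along x from -84 to +84 mm at y = -157 mm, z = 182 mm; 10 mm side arms at x = -80 and +80 mm lead to the yoke, a flat bar at y = -108 mm with its top at z = 143 mm.
- lift_grip (a point): Centre of the free half of the grip bar (at bath x = -42 mm), where nothing but the bar is between the fingers: take the bar here to raise the rack. Axes as the bath's.
- squeeze_grip (a point): Point on the grip bar's centre line opposite the middle of the release bar (at bath x = +36 mm). Axes as the bath's.
- trigger: Release bar: round, 10 mm thick, beside the grip bar at its height, from bath x = -4 to +62 mm, centre line 35 mm nearer the bath (+y) less release. Both bars measure 46 mm over their outsides, 35 mm fully squeezed. It stands on a 16 mm wide upright at bath x = 0 that ends below in the pawl. Origin: the frame's, moved with it.
- trigger_mid (a point): Point on the release bar's centre line, opposite squeeze_grip. Axes as the bath's.
- rack: Wire rack inside the bath that moves with the frame; its origin is that of frame. Its flat floor of wires lies 40 mm above that origin, 150 x 145 mm, with a wire edge 14 mm high round it. Under its corners four screw feet stick out 6 to 21 mm, set alike.
- rack_mid (a point): Middle of the upper side of the rack's floor. A jar whose centre is within 30 mm of it stands clear of the edges.
- jar: Small straight-sided glass jar with a plain steel lid, 58 mm diameter, 78 mm high, about 0.16 to 0.28 kg. Origin: centre of its underside; z up. Stands on the drainer's rods, 10 mm above the counter.
- cup: White cup without handle, 72 mm diameter at the rim, 75 mm high, stands on the same drainer; bystander. Origin: centre of its underside.
- big_jar: Large upturned glass jar, 116 mm diameter, 175 mm high; bystander. Origin: centre of its underside.
- soap: White square pump bottle, 62 mm wide, 165 mm high; bystander. Origin: centre of its underside.
- jar_lid: Flat black lid, 84 mm diameter, 16 mm high; bystander. Origin: centre of its underside.
There are look-alikes about, which are no part of the job. What is shaped like the jar but blue, pink or red is not meant.

How it is judged:
On the way, in this order (a step that is already met when the one before it is completed fails the run):
1. the rack hangs on the top tooth, pawl sprung in, hand off (value of joint rail between 0.063 and 0.067 m and value of joint release below 0.002 m and contact force between the fingers and frame below 0.3 N and contact force between the fingers and trigger below 0.3 N), for 0.2 s.
2. the jar stands upright on the raised rack, let go (z of jar in the frame of rack between 0.037 and 0.043 m and x of jar in the frame of rack_mid between -0.055 and 0.055 m and y of jar in the frame of rack_mid between -0.055 and 0.048 m and angle between jar's own z axis and vertical below 0.1 rad and contact force between the fingers and jar below 0.3 N and value of joint rail between 0.063 and 0.067 m), for 0.2 s.
At the end, for the whole second after the job is handed in: The rack stands with its weight on the bath's floor (over 2.5 N; rail below 17.5 mm, below the lowest tooth), the jar upright (0.1 rad) on the rack's floor (within 55 mm of its middle along bath x, -55 to +48 mm along y), all at rest and let go (value of joint rail below 0.0175 m and contact force between rack and bath above 2.5 N and velocity of joint rail between -0.01 and 0.01 m/s and linear speed of jar below 0.02 m/s and z of jar in the frame of rack between 0.037 and 0.043 m and x of jar in the frame of rack_mid between -0.055 and 0.055 m and y of jar in the frame of rack_mid between -0.055 and 0.048 m and angle between jar's own z axis and vertical below 0.1 rad and contact force between the fingers and jar below 0.3 N and contact force between the fingers and frame below 0.3 N and contact force between the fingers and trigger below 0.3 N); the robot touches nothing.
It fails at once if the frame is heaved against the top stop with more than 25 N (contact force between frame and bath above 25 N).
It fails at once if the release bar is held drawn while the rack is being raised empty (velocity of joint rail above 0.02 m/s and contact force between the fingers and trigger above 1 N and value of joint release above 0.003 m and not (horizontal distance between jar and rack_mid below 0.09 m)).
It fails at once if with the jar on it, the rack drops (faster than 0.15 m/s) or is pressed or banged on the bath's floor with more than 25 N ((velocity of joint rail below -0.15 m/s and horizontal distance between jar and rack_mid below 0.09 m) or (horizontal distance between jar and rack_mid below 0.09 m and contact force between rack and bath above 25 N)).
It fails at once if the jar is tipped over, or pressed or banged on the rack with more than 25 N (contact force between jar and rack above 25 N or angle between jar's own z axis and vertical above 0.5 rad).
It fails at once if a bystander is moved more than 30 mm (distance of any of cup, big_jar, soap, jar_lid from where it was at the start of the episode above 0.03 m).
It also fails if it takes over 70 s, if anything falls off the work surface, if the arm or the gripper's body presses on something with over 40 N, if the wrist force passes 120 N, or if a joint passes its speed limit or range.

## Working session

There is one attempt and no reset: what is moved stays moved. The work goes in short steps, Python scripts to look and compute and a tool call to move; the robot and the scene stay as the last step left them, time stands still between calls to the robot, and variables do not carry over. Pictures are saved under pics/ and viewed, and the job is handed in when it is done.

Besides the shell and the picture viewer there is one more tool, called after "Emit:" in YAML: its name, and indented under it one key for each argument. play_rows: Moves the arm, as the interface text tells. Its arguments: {"type":"object","properties":{"deltas":{"type":"array"},"grip_force":{"type":"number"}},"required":["deltas"]}

```bash
mkdir -p pics
cat > h.py <<'E'
import numpy as np, cv2
from workcell import monitor, eyes, finish_job
from scipy.spatial.transform import Rotation as R
def snap(cam,name):
    s=monitor.read_state(); d=eyes.read_camera(cam)
    if cam=='wrist':
        T=np.eye(4);T[:3,:3]=R.from_rotvec(s['tcp_rot']).as_matrix();T[:3,3]=s['tool_pos']
        d['c2w']=T@np.array(d['tool_from_camera'])
    else: d['c2w']=np.linalg.inv(d['view'])
    cv2.imwrite(f'pics/{name}.png',d['frame'][:,:,::-1])
    np.savez(f'pics/{name}.npz',frame=d['frame'],depth=d['depth'],K=d['K'],c2w=d['c2w'])
    return d
def load(n): return dict(np.load(f'pics/{n}.npz'))
def pt(d,u,v,z=None):
    r=np.linalg.inv(d['K'])@[u,v,1.]
    if z is None: return (d['c2w']@np.r_[r*d['depth'][int(v),int(u)],1])[:3]
    o=d['c2w'][:3,3]; w=d['c2w'][:3,:3]@r
    return o+w*(z-o[2])/w[2]
def cloud(d):
    h,w=d['depth'].shape; v,u=np.mgrid[:h,:w]
    p=np.stack([u,v,np.ones_like(u)],-1)@np.linalg.inv(d['K']).T*d['depth'][...,None]
    P=p@d['c2w'][:3,:3].T+d['c2w'][:3,3]; P[d['depth']==0]=np.nan; return P
def proj(d,p):
    w=np.linalg.inv(d['c2w'])@np.r_[p,1]; q=d['K']@w[:3]; return q[:2]/q[2]
E
python3 - <<'E'
from h import *
print(monitor.read_state())
for c in ['scene','side','wrist']:
    d=snap(c,c+'0'); print(c,d['K'].tolist(),d['c2w'].round(3).tolist())
E
```

```text
{'time': 0.0, 'q': array([-1.35891937e+00,  2.64750920e-01,  1.60539208e+00, -1.83128607e-05,
        1.27369204e+00, -3.69089869e-02]), 'joint_vel': array([-6.33875667e-05,  1.35717145e-03, -1.12339226e-03,  1.18848900e-03,
        4.08129891e-04, -1.17950952e-04]), 'joint_torque': array([ 3.58945208e-04, -5.15102541e+01, -3.67312396e+01, -1.68014240e-04,
        1.29829621e-02, -2.19046626e-05]), 'tool_pos': array([ 0.16604548, -0.6535481 ,  0.25195371]), 'tcp_rot': array([ 2.08980172,  0.26369056, -2.09025112]), 'wrist_force': array([-0.12532814,  0.24541181, -0.95232532]), 'torque': array([ 0.0409196 ,  0.02442449, -0.08864726]), 'width': 0.9971694123324533}
scene [[484.2724395232114, 0.0, 257.6677326221508], [0.0, 484.2724395232114, 188.54265990702413], [0.0, 0.0, 1.0]] [[0.158, 0.734, -0.661, 1.428], [0.987, -0.129, 0.093, -0.03], [-0.017, -0.667, -0.745, 1.126], [0.0, 0.0, 0.0, 1.0]]
side [[422.54382227095635, 0.0, 255.05584192093465], [0.0, 422.54382227095635, 191.10200736297617], [0.0, 0.0, 1.0]] [[-0.762, -0.429, 0.486, -0.08], [-0.648, 0.51, -0.566, 0.815], [-0.005, -0.746, -0.666, 0.973], [0.0, 0.0, 0.0, 1.0]]
wrist [[307.85538183745257, 0.0, 255.92724459510438], [0.0, 307.85538183745257, 188.91897781002191], [0.0, 0.0, 1.0]] [[0.247, -0.918, -0.31, 0.246], [-0.969, -0.235, -0.076, -0.634], [-0.003, 0.319, -0.948, 0.374], [0.0, 0.0, 0.0, 1.0]]
```

View pics/scene0.png

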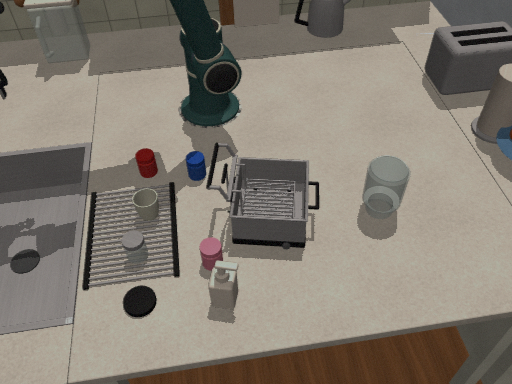

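View pics/side0.png

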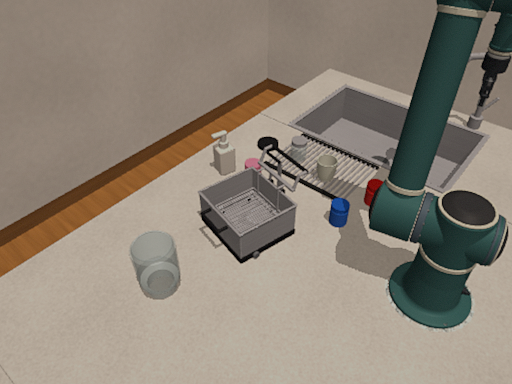

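View pics/wrist0.png

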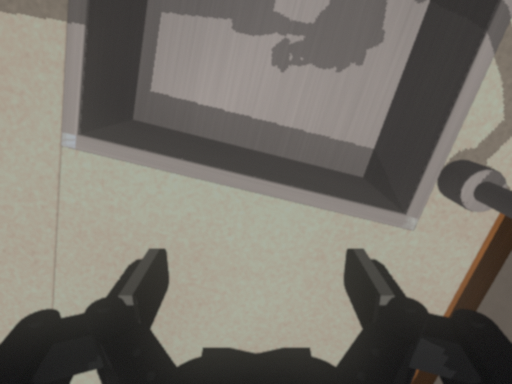

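The scene view shows the bath at about (270,200) with its handle at (220,170). On the drainer are the clear jar with a grey lid (134,245) and the cup (146,205). The look-alikes are red (147,163), blue (196,166) and pink (211,252). The bystanders are the soap (224,285), the black lid (140,300) and the big jar (385,185). The jar I want is the steel-lidded one at (134,245), which I'll check in a close crop.

Run:
```python
from h import *
d=load('scene0')
a=cv2.resize(d['frame'][140:260,190:320],None,fx=5,fy=5,interpolation=cv2.INTER_CUBIC)
cv2.imwrite('pics/c1.png',a[:,:,::-1])
b=cv2.resize(d['frame'][180:290,80:190],None,fx=5,fy=5,interpolation=cv2.INTER_CUBIC)
cv2.imwrite('pics/c2.png',b[:,:,::-1])
e=load('side0')
c=cv2.resize(e['frame'][130:260,190:320],None,fx=5,fy=5,interpolation=cv2.INTER_CUBIC)
cv2.imwrite('pics/c3.png',c[:,:,::-1])
for n,u,v in [('jar lid',133,238),('cup',146,195),('counter',300,300),('rack',268,200),('soap',225,266),('blacklid',140,300),('bigjar',387,170),('pink',210,245),('blue',196,158),('red',147,155)]:
    print(n,pt(d,u,v).round(3))
```

```text
jar lid [ 0.625 -0.254  0.088]
cup [ 0.45  -0.224  0.058]
counter [0.831 0.157 0.001]
rack [0.507 0.13  0.03 ]
soap [ 0.803 -0.024  0.166]
blacklid [ 0.771 -0.249  0.017]
bigjar [0.578 0.445 0.174]
pink [ 0.678 -0.054  0.083]
blue [ 0.338 -0.067  0.075]
red [ 0.301 -0.217  0.078]
```

View pics/c1.png

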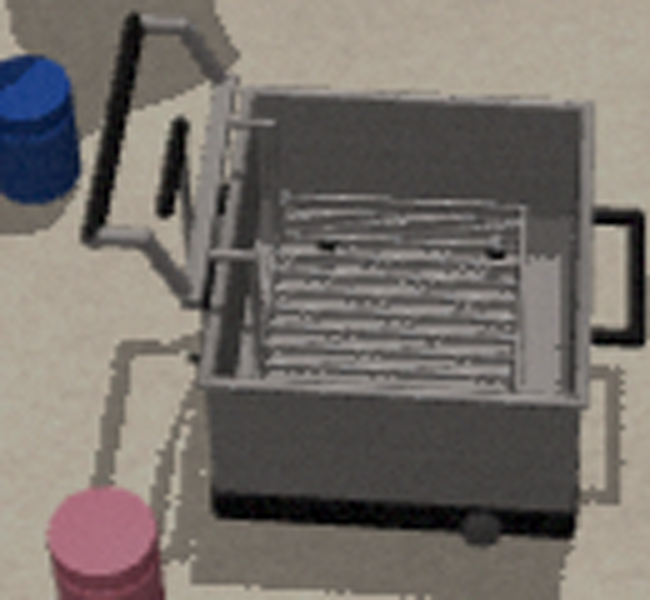

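View pics/c2.png

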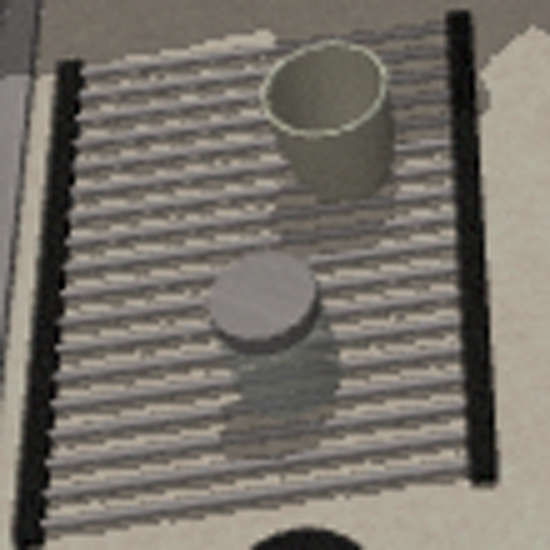

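View pics/c3.png

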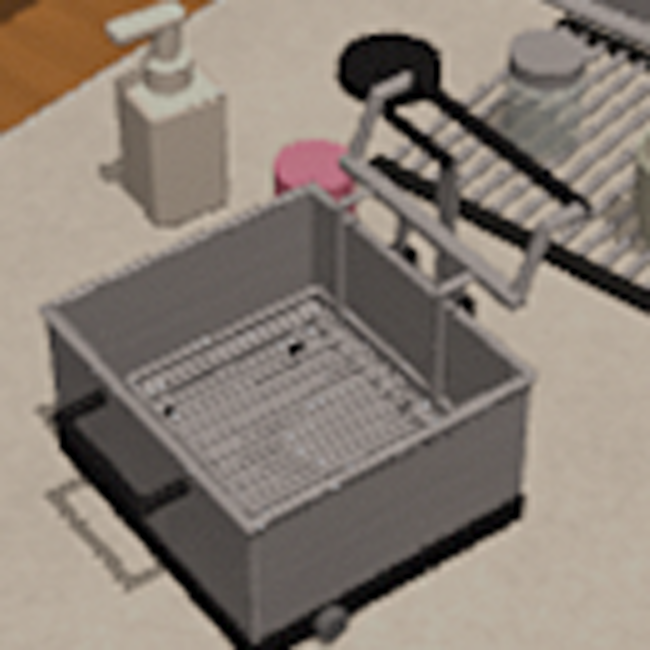

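Crop c2 confirms it: the glass jar has a plain grey steel lid, and its lid centre is near image (133,239). In c1 the grip bar runs from image (216,144) to (208,187). The release bar is nearer the bath, on the world +x half. Next I'll fit the bath pose and the bars.

Run:
```python
from h import *
d=load('scene0'); e=load('side0')
for uv in [(239,158.4),(308.4,160.6),(306.6,220.6),(230.6,216.6)]: print('corner',pt(d,*uv,z=.125).round(4))
for uv in [(50/5+190,310/5+130),(313/5+190,187/5+130),(533/5+190,378/5+130),(247/5+190,528/5+130)]: print('side corner',pt(e,*uv,z=.125).round(4))
# rim points by depth
for n,dd in (('scene',d),('side',e)):
    P=cloud(dd).reshape(-1,3)
    m=(abs(P[:,2]-.125)<.004)&(P[:,0]>.35)&(P[:,0]<.72)&(P[:,1]>-.05)&(P[:,1]<.3)
    q=P[m][:,:2].astype(np.float32); r=cv2.minAreaRect(q); print(n,len(q),r,np.median(P[m][:,2]))
    # handle points
    m=(P[:,2]>.165)&(P[:,0]>.33)&(P[:,0]<.72)&(P[:,1]>-.15)&(P[:,1]<.1)
    print('handle',m.sum(), P[m][:,2].min(),P[m][:,2].max()); 
    q=P[m]; print(q[::max(1,len(q)//25)].round(3).tolist())
```

```text
corner [0.4136 0.0595 0.125 ]
corner [0.458  0.2579 0.125 ]
corner [0.6737 0.2031 0.125 ]
corner [0.6265 0.0087 0.125 ]
side corner [0.662  0.2047 0.125 ]
side corner [0.618  0.0131 0.125 ]
side corner [0.4049 0.0657 0.125 ]
side corner [0.4536 0.2593 0.125 ]
scene 686 ((0.5377441644668579, 0.12279224395751953), (0.2250605672597885, 0.23145036399364471), 76.71019744873047) 0.1250490673789113
handle 462 0.1650022846424799 0.2113650263125776
[[0.421, -0.006, 0.204], [0.43, 0.01, 0.206], [0.436, 0.024, 0.205], [0.432, 0.032, 0.197], [0.446, -0.011, 0.205], [0.456, -0.012, 0.207], [0.464, -0.015, 0.207], [0.473, -0.011, 0.207], [0.481, -0.014, 0.205], [0.497, -0.018, 0.206], [0.51, -0.025, 0.208], [0.515, -0.028, 0.207], [0.527, -0.024, 0.21], [0.53, -0.027, 0.206], [0.542, -0.03, 0.211], [0.544, -0.033, 0.206], [0.519, 0.012, 0.169], [0.526, 0.019, 0.166], [0.567, 0.003, 0.205], [0.569, 0.0, 0.2], [0.581, -0.037, 0.208], [0.586, -0.012, 0.205], [0.585, -0.04, 0.203], [0.594, -0.01, 0.202], [0.591, -0.003, 0.186], [0.594, 0.001, 0.173]]
side 533 ((0.5361860394477844, 0.12441223859786987), (0.22730275988578796, 0.22948849201202393), 75.81195831298828) 0.12345839170240336
handle 394 0.16515928190783746 0.2090618060576792
[[0.583, -0.04, 0.204], [0.565, -0.038, 0.206], [0.583, -0.015, 0.202], [0.58, -0.017, 0.198], [0.542, -0.028, 0.206], [0.568, 0.003, 0.205], [0.559, 0.005, 0.206], [0.554, 0.005, 0.205], [0.546, 0.006, 0.205], [0.54, 0.008, 0.206], [0.539, 0.01, 0.203], [0.531, 0.01, 0.204], [0.523, 0.011, 0.205], [0.497, -0.014, 0.199], [0.478, -0.014, 0.204], [0.509, 0.019, 0.201], [0.469, -0.007, 0.202], [0.449, -0.009, 0.207], [0.501, 0.019, 0.19], [0.439, -0.004, 0.204], [0.511, 0.015, 0.171], [0.426, 0.004, 0.205], [0.428, 0.021, 0.207], [0.429, 0.029, 0.204], [0.427, 0.031, 0.195], [0.43, 0.035, 0.181], [0.43, 0.038, 0.168]]
```

Run:
```python
from h import *
s=monitor.read_state(); M=R.from_rotvec(s['tcp_rot']).as_matrix(); print(M.round(3))
print('tool y yaw',np.degrees(np.arctan2(M[1,1],M[0,1])))
for n in('scene0','side0'):
    P=cloud(load(n)).reshape(-1,3)
    # jar lid & cup top
    m=(P[:,2]>.080)&(P[:,2]<.1)&(P[:,0]>.56)&(P[:,0]<.68)&(P[:,1]>-.32)&(P[:,1]<-.2)
    q=P[m]; print(n,'jar',m.sum(),q.mean(0).round(4),(q.max(0)+q.min(0))/2)
    m=(P[:,2]>.075)&(P[:,2]<.1)&(P[:,0]>.40)&(P[:,0]<.55)&(P[:,1]>-.32)&(P[:,1]<-.15)
    q=P[m]; print(n,'cup',m.sum(),(q.max(0)+q.min(0))/2, q.max(0)-q.min(0))
```

```text
[[-0.     0.246 -0.969]
 [ 0.002 -0.969 -0.246]
 [-1.    -0.002 -0.   ]]
tool y yaw -75.74447589565064
scene0 jar 336 [ 0.628  -0.2563  0.0875] [ 0.62671557 -0.2568806   0.08675625]
scene0 cup 170 [ 0.48340905 -0.22411538  0.08216032] [0.07632981 0.0706743  0.01430296]
side0 jar 131 [ 0.6208 -0.2521  0.085 ] [ 0.62172259 -0.25378833  0.08578273]
side0 cup 93 [ 0.4806057  -0.22231723  0.08061732] [0.07027966 0.07413123 0.0111582 ]
```

Emit:
play_rows:
  deltas:
    - {"x":0,"y":0,"z":78,"fingers":-1}
    - {"x":0,"y":0,"z":78}
    - {"x":294,"y":644,"z":78,"wz":-28.3}
    - {"x":294,"y":644,"z":78,"wz":-28.3}
    - {"x":294,"y":644,"z":78,"wz":-28.3}
    - {"x":294,"y":644,"z":78,"wz":-28.3}
    - {"x":294,"y":644,"z":78,"wz":-28.3}
    - {"x":294,"y":644,"z":78,"wz":-28.3}
    - {"x":294,"y":644,"z":78,"wz":-28.3}
    - {"x":294,"y":644,"z":78,"wz":-28.3}
    - {"x":294,"y":644,"z":78,"wz":-28.3}
    - {"x":294,"y":644,"z":78,"wz":-28.3}
    - {"x":294,"y":644,"z":78,"wz":-28.3}
    - {"x":294,"y":644,"z":78,"wz":-28.3}
    - {"x":294,"y":644,"z":78,"wz":-28.3}
    - {"x":294,"y":644,"z":78,"wz":-28.3}

```text
schema error: expected keys wx, wy, wz, x, y, z, fingers
```

Run:
```python
from h import *
s=monitor.read_state(); print(s['time'],s['q'].round(3),s['tool_pos'],R.from_rotvec(s['tcp_rot']).as_matrix().round(3),s['wrist_force'])
d=snap('wrist','w1')
```

```text
0.15 [-1.359  0.265  1.605  0.     1.274 -0.037] [ 0.16611472 -0.6536761   0.25220286] [[-0.     0.246 -0.969]
 [ 0.002 -0.969 -0.246]
 [-1.    -0.002 -0.   ]] [0.22874298 0.47045614 0.40674552]
```

View pics/w1.png

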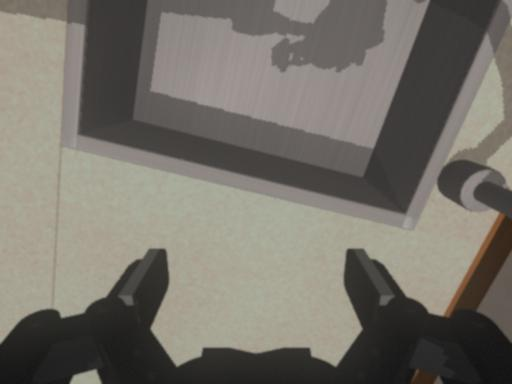

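The call was refused because every row needs all seven keys. The wrist view is unchanged: it still shows the sink.

Emit:
play_rows:
  deltas:
    - {"x":0,"y":0,"z":78,"wx":0,"wy":0,"wz":0,"fingers":-1}
    - {"x":294,"y":644,"z":78,"wx":0,"wy":0,"wz":-28.3,"fingers":-1}
    - {"x":294,"y":644,"z":78,"wx":0,"wy":0,"wz":-28.3,"fingers":-1}
    - {"x":294,"y":644,"z":78,"wx":0,"wy":0,"wz":-28.3,"fingers":-1}
    - {"x":294,"y":644,"z":78,"wx":0,"wy":0,"wz":-28.3,"fingers":-1}
    - {"x":294,"y":644,"z":78,"wx":0,"wy":0,"wz":-28.3,"fingers":-1}
    - {"x":294,"y":644,"z":78,"wx":0,"wy":0,"wz":-28.3,"fingers":-1}
    - {"x":294,"y":644,"z":78,"wx":0,"wy":0,"wz":-28.3,"fingers":-1}
    - {"x":294,"y":644,"z":78,"wx":0,"wy":0,"wz":-28.3,"fingers":-1}
    - {"x":294,"y":644,"z":78,"wx":0,"wy":0,"wz":-28.3,"fingers":-1}
    - {"x":294,"y":644,"z":78,"wx":0,"wy":0,"wz":-28.3,"fingers":-1}
    - {"x":294,"y":644,"z":78,"wx":0,"wy":0,"wz":-28.3,"fingers":-1}
    - {"x":294,"y":644,"z":78,"wx":0,"wy":0,"wz":-28.3,"fingers":-1}
    - {"x":294,"y":644,"z":78,"wx":0,"wy":0,"wz":-28.3,"fingers":-1}
    - {"x":294,"y":644,"z":78,"wx":0,"wy":0,"wz":-28.3,"fingers":-1}
    - {"x":294,"y":644,"z":78,"wx":0,"wy":0,"wz":-28.3,"fingers":-1}
    - {"x":294,"y":644,"z":78,"wx":0,"wy":0,"wz":-28.3,"fingers":-1}

```text
time: 2.33
tool_pos: [0.4599, -0.0112, 0.3313]
tcp_rot: [-2.09, 0.26, 2.09]
wrist_force: [0.3, 0.0, 0.1]
width: 0.998
```

Run:
```python
from h import *
s=monitor.read_state(); print(s['time'],s['q'].round(3),s['tool_pos'],R.from_rotvec(s['tcp_rot']).as_matrix().round(3),s['wrist_force'])
d=snap('wrist','w1')
```

```text
2.325 [-0.078 -0.193  1.934 -0.     1.401  1.739] [ 0.45994334 -0.01119389  0.33134346] [[ 0.    -0.244 -0.97 ]
 [-0.    -0.97   0.244]
 [-1.     0.    -0.   ]] [0.33453115 0.00130661 0.08416883]
```

View pics/w1.png

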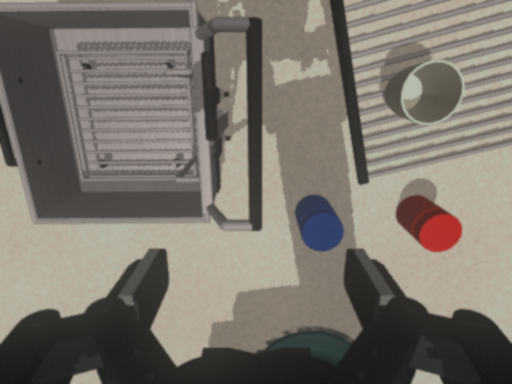

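The wrist view shows the grip bar as a dark vertical strip from (255,20) to (257,230), with its side arms at both ends. The release bar is at about x=210. The blue jar is at (320,222).

Run:
```python
from h import *
d=load('w1'); g=d['frame'].astype(int).max(2)
m=((g<60)).astype(np.uint8); m[:, :235]=0; m[:,280:]=0; m[:15]=0; m[235:]=0
n,l,st,_=cv2.connectedComponentsWithStats(m); k=1+st[1:,4].argmax(); print(st[k])
rows=[]
for v in range(st[k][1]+14,st[k][1]+st[k][3]-14,6):
    u=np.where(l[v]==k)[0]; rows.append(((u.min()+u.max())/2,v,u.max()-u.min()+1,np.median(d['depth'][v,u])))
rows=np.array(rows); print(rows[::5].round(3))
P=np.array([pt(d,u,v,z=.202) for u,v,_,_ in rows]); 
Q=np.array([pt(d,u,v) for u,v,_,_ in rows]); print('depth z',np.median(Q[:,2]))
f=np.polyfit(P[:,0],P[:,1],1); print('yaw',np.degrees(np.arctan(f[0])),'y at .46',np.polyval(f,.46))
y0,y1=st[k][1],st[k][1]+st[k][3]
for v in(y0,y1): 
  u=np.interp(v,rows[:,1],rows[:,0]); print('end',v,pt(d,u,v,z=.202))
# rim: rectangle in cloud
C=cloud(d).reshape(-1,3)
print('grip top z', np.nanmax(C[(C[:,0]>.4)&(C[:,0]<.6)&(C[:,1]<0.0)][:,2]))
g2=(abs(C[:,2]-.125)<.004)
```

```text
[ 247   18   14  194 2251]
[[2.535e+02 3.200e+01 1.400e+01 2.210e-01]
 [2.540e+02 6.200e+01 1.300e+01 2.270e-01]
 [2.540e+02 9.200e+01 1.300e+01 2.330e-01]
 [2.545e+02 1.220e+02 1.200e+01 2.410e-01]
 [2.550e+02 1.520e+02 1.100e+01 2.480e-01]
 [2.550e+02 1.820e+02 1.100e+01 2.560e-01]]
depth z 0.20881142998821361
yaw -13.573237467513513 y at .46 -0.010724128560444413
end 18 [ 0.58536574 -0.04110618  0.202     ]
end 212 [ 0.43739602 -0.00531463  0.202     ]
grip top z 0.40281197377951283
```

Emit:
play_rows:
  deltas:
    - {"x":2,"y":0,"z":-60,"wx":0,"wy":0,"wz":0.3,"fingers":-0.6}
    - {"x":2,"y":0,"z":-100,"wx":0,"wy":0,"wz":0.3,"fingers":-0.6}
    - {"x":2,"y":0,"z":-126,"wx":0,"wy":0,"wz":0.3,"fingers":-0.6}
    - {"x":2,"y":0,"z":-126,"wx":0,"wy":0,"wz":0.3,"fingers":-0.6}
    - {"x":2,"y":0,"z":-126,"wx":0,"wy":0,"wz":0.3,"fingers":-0.6}
    - {"x":2,"y":0,"z":-126,"wx":0,"wy":0,"wz":0.3,"fingers":-0.6}

```text
time: 3.12
tool_pos: [0.4635, -0.0104, 0.2072]
tcp_rot: [-2.097, 0.252, 2.09]
wrist_force: [0.1, -0.4, -0.2]
width: 0.797
```

Run:
```python
from h import *
s=monitor.read_state(); print(s['tool_pos'],s['wrist_force'],s['width'])
snap('wrist','w2'); snap('side','s2')
d=load('s2');cv2.imwrite('pics/s2c.png',cv2.resize(d['frame'][80:260,170:360],None,fx=3.2,fy=3.2,interpolation=cv2.INTER_CUBIC)[:,:,::-1])
```

```text
[ 0.46349897 -0.01043595  0.20720026] [ 0.05608263 -0.36012248 -0.1818878 ] 0.7965223474187741
```

View pics/w2.png

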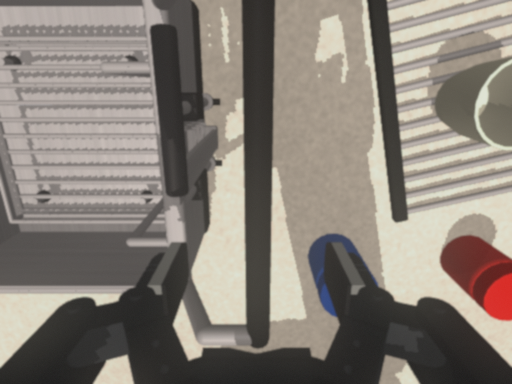

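View pics/s2c.png

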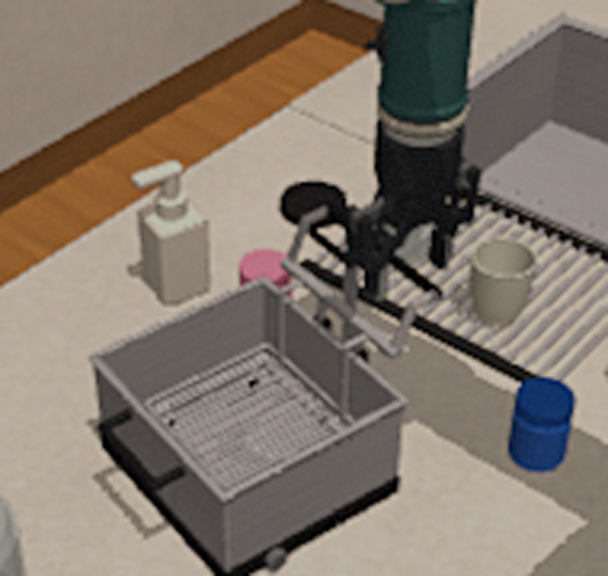

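The bar (pixel x≈258) sits between the fingertips (180 and 345) on the free half of the grip bar. Closing now.

Emit:
play_rows:
  deltas:
    - {"x":0,"y":0,"z":-2,"wx":0,"wy":0,"wz":0,"fingers":0.2}
    - {"x":0,"y":0,"z":-2,"wx":0,"wy":0,"wz":0,"fingers":0.5}
    - {"x":0,"y":0,"z":-2,"wx":0,"wy":0,"wz":0,"fingers":1}
    - {"x":0,"y":0,"z":-2,"wx":0,"wy":0,"wz":0,"fingers":1}
    - {"x":0,"y":0,"z":-2,"wx":0,"wy":0,"wz":0,"fingers":1}
    - {"x":0,"y":0,"z":-2,"wx":0,"wy":0,"wz":0,"fingers":1}
    - {"x":0,"y":0,"z":-2,"wx":0,"wy":0,"wz":0,"fingers":1}
  grip_force: 50

```text
time: 4.1
tool_pos: [0.462, -0.0108, 0.2033]
tcp_rot: [-2.094, 0.254, 2.095]
wrist_force: [-1.6, -4.5, 1.6]
width: 0.121
```

Run:
```python
from h import *
s=monitor.read_state(); print(s['tool_pos'],s['wrist_force'],s['width'])
```

```text
[ 0.46199293 -0.01077834  0.20331168] [-1.59298297 -4.49160542  1.57584434] 0.12073256964765129
```

Emit:
play_rows:
  deltas:
    - {"x":0,"y":0,"z":3,"wx":0,"wy":0,"wz":0,"fingers":1}
    - {"x":0,"y":0,"z":7,"wx":0,"wy":0,"wz":0,"fingers":1}
    - {"x":0,"y":0,"z":11,"wx":0,"wy":0,"wz":0,"fingers":1}
    - {"x":0,"y":0,"z":15,"wx":0,"wy":0,"wz":0,"fingers":1}
    - {"x":0,"y":0,"z":19,"wx":0,"wy":0,"wz":0,"fingers":1}
    - {"x":0,"y":0,"z":23,"wx":0,"wy":0,"wz":0,"fingers":1}
    - {"x":0,"y":0,"z":27,"wx":0,"wy":0,"wz":0,"fingers":1}
    - {"x":0,"y":0,"z":31,"wx":0,"wy":0,"wz":0,"fingers":1}
    - {"x":0,"y":0,"z":35,"wx":0,"wy":0,"wz":0,"fingers":1}
    - {"x":0,"y":0,"z":38,"wx":0,"wy":0,"wz":0,"fingers":1}
    - {"x":0,"y":0,"z":40,"wx":0,"wy":0,"wz":0,"fingers":1}
    - {"x":0,"y":0,"z":40,"wx":0,"wy":0,"wz":0,"fingers":1}
    - {"x":0,"y":0,"z":40,"wx":0,"wy":0,"wz":0,"fingers":1}

```text
time: 5.72
tool_pos: [0.4619, -0.0108, 0.24]
tcp_rot: [-2.093, 0.254, 2.096]
wrist_force: [6.7, -5.5, -15.0]
width: 0.121
```

Run:
```python
from h import *
s=monitor.read_state(); print(s['tool_pos'],s['wrist_force'],s['width'])
snap('wrist','w3'); snap('side','s3')
d=load('s3');cv2.imwrite('pics/s3c.png',cv2.resize(d['frame'][80:260,170:360],None,fx=3.2,fy=3.2,interpolation=cv2.INTER_CUBIC)[:,:,::-1])
```

```text
[ 0.46188808 -0.01077093  0.24004762] [  6.7462552   -5.49811303 -14.99448564] 0.12093527417959919
```

View pics/s3c.png

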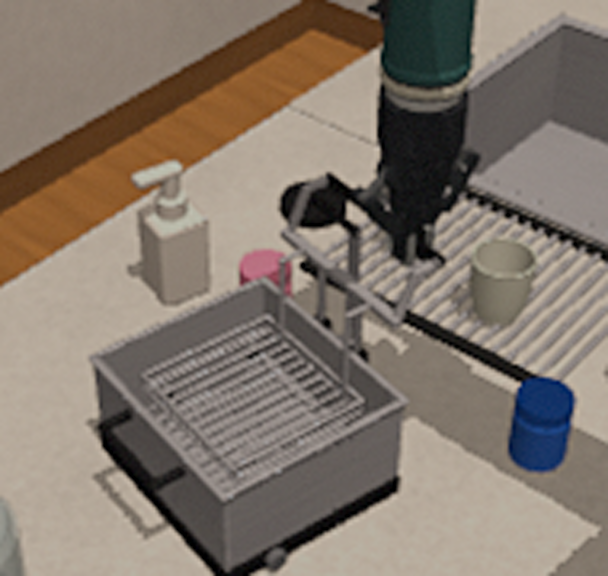

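The rack is up about 37 mm of the 45 mm. The arm yields about 5 N/mm, so I'll go up in small steps and watch the force.

Emit:
play_rows:
  deltas:
    - {"x":0,"y":0,"z":2,"wx":0,"wy":0,"wz":0,"fingers":1}
    - {"x":0,"y":0,"z":4,"wx":0,"wy":0,"wz":0,"fingers":1}
    - {"x":0,"y":0,"z":6,"wx":0,"wy":0,"wz":0,"fingers":1}
    - {"x":0,"y":0,"z":6,"wx":0,"wy":0,"wz":0,"fingers":1}

```text
time: 6.32
tool_pos: [0.462, -0.0108, 0.2483]
tcp_rot: [-2.093, 0.254, 2.096]
wrist_force: [-0.4, -5.3, -1.4]
width: 0.12
```

Emit:
play_rows:
  deltas:
    - {"x":0,"y":0,"z":1,"wx":0,"wy":0,"wz":0,"fingers":1}
    - {"x":0,"y":0,"z":1,"wx":0,"wy":0,"wz":0,"fingers":1}

```text
time: 6.58
tool_pos: [0.462, -0.0108, 0.2491]
tcp_rot: [-2.094, 0.254, 2.095]
wrist_force: [1.5, -5.2, -4.6]
width: 0.119
```

Emit:
play_rows:
  deltas:
    - {"x":0,"y":0,"z":1,"wx":0,"wy":0,"wz":0,"fingers":1}
    - {"x":0,"y":0,"z":1,"wx":0,"wy":0,"wz":0,"fingers":1}

```text
time: 6.82
tool_pos: [0.462, -0.0107, 0.2501]
tcp_rot: [-2.094, 0.254, 2.095]
wrist_force: [1.5, -5.2, -5.7]
width: 0.119
```

Emit:
play_rows:
  deltas:
    - {"x":0,"y":0,"z":-1,"wx":0,"wy":0,"wz":0,"fingers":1}
    - {"x":0,"y":0,"z":-2,"wx":0,"wy":0,"wz":0,"fingers":1}
    - {"x":0,"y":0,"z":-2,"wx":0,"wy":0,"wz":0,"fingers":1}
    - {"x":0,"y":0,"z":-2,"wx":0,"wy":0,"wz":0,"fingers":1}

```text
time: 7.32
tool_pos: [0.462, -0.0108, 0.2485]
tcp_rot: [-2.094, 0.254, 2.095]
wrist_force: [-0.7, -5.2, -2.4]
width: 0.123
```

Emit:
play_rows:
  deltas:
    - {"x":0,"y":0,"z":-1,"wx":0,"wy":0,"wz":0,"fingers":1}
    - {"x":0,"y":0,"z":-1,"wx":0,"wy":0,"wz":0,"fingers":1}

```text
time: 7.58
tool_pos: [0.462, -0.0108, 0.2483]
tcp_rot: [-2.094, 0.254, 2.095]
wrist_force: [-1.6, -5.3, 1.1]
width: 0.124
```

The force fell and the height stopped at 0.2483, so the tooth is carrying the rack (rail ≈ 0.065). Letting go and backing off upwards.

Emit:
play_rows:
  deltas:
    - {"x":0,"y":0,"z":0,"wx":0,"wy":0,"wz":0,"fingers":0.3}
    - {"x":0,"y":0,"z":0,"wx":0,"wy":0,"wz":0,"fingers":-0.4}
    - {"x":0,"y":0,"z":0,"wx":0,"wy":0,"wz":0,"fingers":-0.6}
    - {"x":0,"y":0,"z":0,"wx":0,"wy":0,"wz":0,"fingers":-0.6}
    - {"x":0,"y":0,"z":0,"wx":0,"wy":0,"wz":0,"fingers":-0.6}
    - {"x":0,"y":0,"z":0,"wx":0,"wy":0,"wz":0,"fingers":-0.6}
    - {"x":0,"y":0,"z":30,"wx":0,"wy":0,"wz":0,"fingers":-0.6}
    - {"x":0,"y":0,"z":80,"wx":0,"wy":0,"wz":0,"fingers":-0.8}
    - {"x":0,"y":0,"z":130,"wx":0,"wy":0,"wz":0,"fingers":-1}
    - {"x":0,"y":0,"z":130,"wx":0,"wy":0,"wz":0,"fingers":-1}
    - {"x":0,"y":0,"z":130,"wx":0,"wy":0,"wz":0,"fingers":-1}

```text
time: 8.95
tool_pos: [0.4621, -0.0102, 0.3779]
tcp_rot: [-2.094, 0.252, 2.094]
wrist_force: [-0.1, -0.7, 0.5]
width: 0.997
```

Run:
```python
from h import *
s=monitor.read_state(); print(s['time'],s['tool_pos'],s['wrist_force'],s['width'])
d=snap('wrist','w4'); e=snap('side','s4'); snap('scene','c4')
cv2.imwrite('pics/s4c.png',cv2.resize(e['frame'][80:260,170:360],None,fx=3.2,fy=3.2,interpolation=cv2.INTER_CUBIC)[:,:,::-1])
```

```text
8.95 [ 0.46206558 -0.01021561  0.37793559] [-0.06811469 -0.7085491   0.47439165] 0.9971796359376369
```

View pics/w4.png

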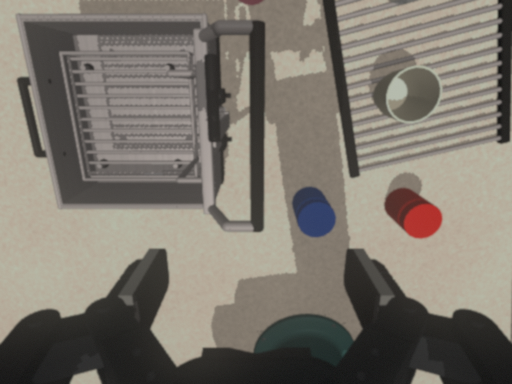

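View pics/s4c.png

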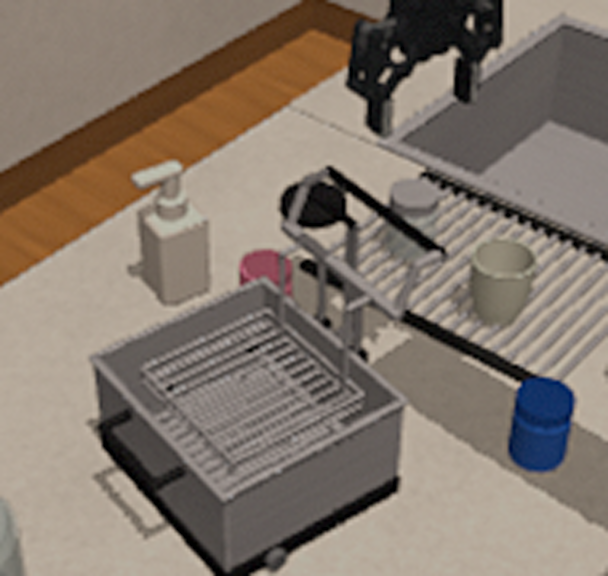

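View pics/c4.png

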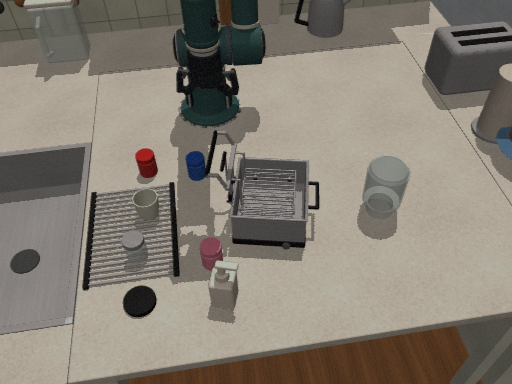

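The rack stays up with the hand off. In the wrist view the rack's edge corners are near (62,53), (85,182), (200,180) and (195,55). I'll zoom to measure its middle.

Run:
```python
from h import *
d=load('w4');cv2.imwrite('pics/z1.png',cv2.resize(d['frame'][30:200,40:230],None,fx=4,fy=4,interpolation=cv2.INTER_CUBIC)[:,:,::-1])
d=load('c4');cv2.imwrite('pics/z2.png',cv2.resize(d['frame'][140:260,215:330],None,fx=5,fy=5,interpolation=cv2.INTER_CUBIC)[:,:,::-1])
for n in ('w4','c4','s4'):
    C=cloud(load(n)).reshape(-1,3)
    m=(C[:,2]>.190)&(C[:,0]>.38)&(C[:,0]<.62)&(C[:,1]>-.06)&(C[:,1]<.05)&(C[:,2]<.27); print(n,'grip top',np.percentile(C[m][:,2],[50,95,99]))
```

```text
w4 grip top [0.25108571 0.25393309 0.2545797 ]
c4 grip top [0.24376961 0.25381848 0.25484459]
s4 grip top [0.23319412 0.25113157 0.25253578]
```

View pics/z1.png

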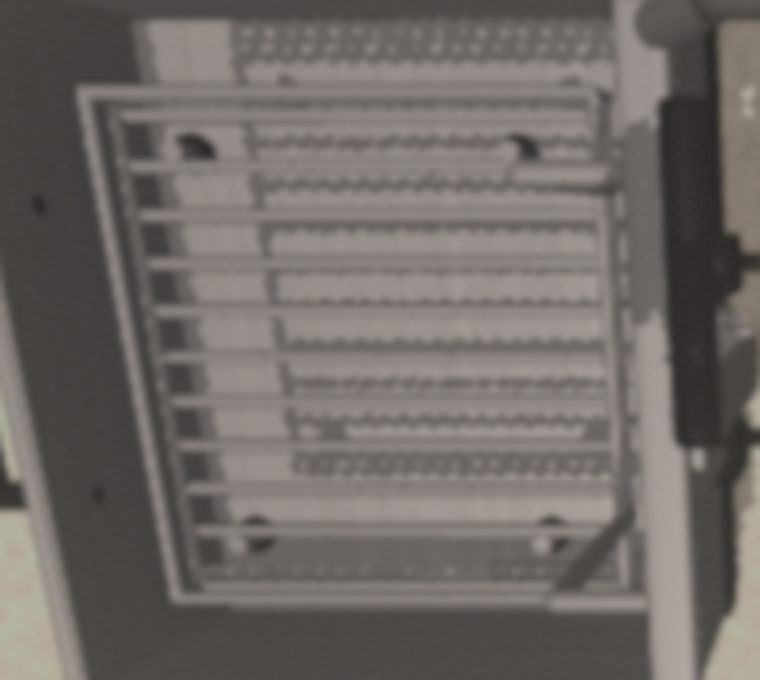

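View pics/z2.png

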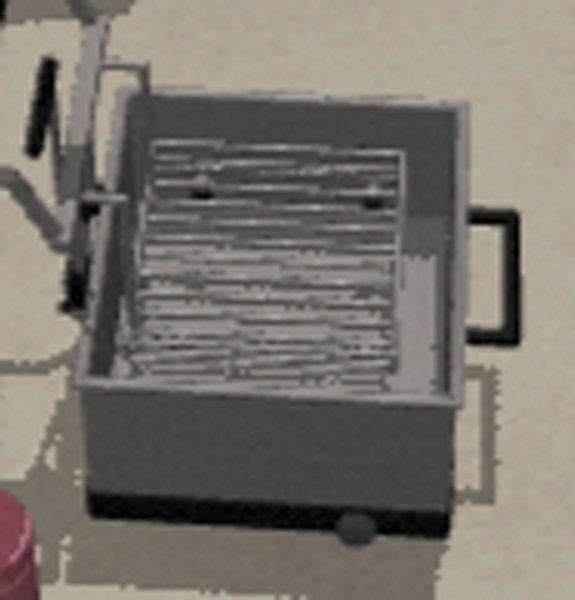

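Run:
```python
from h import *
d=load('w4'); c=load('c4')
Rb=np.array([[np.cos(.2408),-np.sin(.2408)],[np.sin(.2408),np.cos(.2408)]]).T  # yaw -13.8: bath->world
def rect(P,n):
    P=np.array(P); print(n,P[:,:2].round(4).tolist(),'mid',P[:,:2].mean(0).round(4),'yaw',np.degrees(np.arctan2(*(P[0]-P[3])[[1,0]])).round(2),'sizes',np.linalg.norm(P[0]-P[3]).round(4),np.linalg.norm(P[0]-P[1]).round(4))
z=.119
# order: +x+y, +x-y, -x-y, -x+y  (wrist: up=+x, left=+y)
rect([pt(d,u/4+40,v/4+30,z=z) for u,v in[(80,92),(597,90),(628,598),(175,600)]],'rack w')
for u,v in[(152,140),(403,150),(150,380)]: print('rack scene',pt(c,u/5+215,v/5+140,z=z).round(4))
rect([pt(d,u,v,z=.125) for u,v in[(18,16),(207,14),(207,206),(60,206)]],'rim w')
```

```text
rack w [[0.6288, 0.178], [0.5945, 0.0352], [0.4483, 0.0713], [0.4824, 0.2137]] mid [0.5385 0.1245] yaw -13.69 sizes 0.1507 0.1468
rack scene [0.4501 0.0731 0.119 ]
rack scene [0.4832 0.2147 0.119 ]
rack scene [0.6262 0.0469 0.119 ]
rim w [[0.6721, 0.2028], [0.6256, 0.004], [0.4121, 0.0677], [0.4577, 0.2546]] mid [0.5418 0.1323] yaw -13.58 sizes 0.2206 0.2042
```

The rack's middle is at about (0.5385, 0.1245), and its size matches the description. Now I'll move to a view position short of the jar.

Emit:
play_rows:
  deltas:
    - {"x":30,"y":-60,"z":0,"wx":0,"wy":0,"wz":0,"fingers":-1}
    - {"x":65,"y":-120,"z":-10,"wx":0,"wy":0,"wz":0,"fingers":-1}
    - {"x":80,"y":-180,"z":-40,"wx":0,"wy":0,"wz":0,"fingers":-1}
    - {"x":80,"y":-230,"z":-70,"wx":0,"wy":0,"wz":0,"fingers":-1}
    - {"x":80,"y":-230,"z":-78,"wx":0,"wy":0,"wz":0,"fingers":-1}
    - {"x":80,"y":-230,"z":-78,"wx":0,"wy":0,"wz":0,"fingers":-1}
    - {"x":80,"y":-230,"z":-78,"wx":0,"wy":0,"wz":0,"fingers":-1}

```text
time: 9.98
tool_pos: [0.5425, -0.2391, 0.301]
tcp_rot: [-2.095, 0.251, 2.094]
wrist_force: [0.1, 0.7, -0.0]
width: 0.998
```

Run:
```python
from h import *
s=monitor.read_state(); print(s['time'],s['tool_pos'],s['wrist_force'],s['q'].round(2))
d=snap('wrist','w5')
```

```text
9.975 [ 0.54247298 -0.23907454  0.30098859] [ 0.08842282  0.73472456 -0.00744321] [-0.46  0.08  1.73  0.    1.33  1.35]
```

View pics/w5.png

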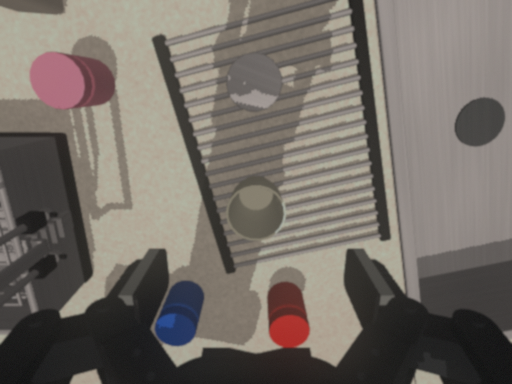

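The wrist view shows the grey jar lid at (254,81), the cup rim at (256,210), and the red, blue and pink jars out of the way. Next I'll fit the lid circle.

Run:
```python
from h import *
d=load('w5'); g=cv2.cvtColor(d['frame'],cv2.COLOR_RGB2GRAY)
c=cv2.HoughCircles(cv2.medianBlur(g,3)[30:140,200:310],cv2.HOUGH_GRADIENT,1,60,param1=80,param2=10,minRadius=22,maxRadius=34); print(c)
u,v,r=c[0,0]; u+=200;v+=30
print('lid',u,v,r,pt(d,u,v,z=.088), 'by hand',pt(d,254,81,z=.088))
P=cloud(d).reshape(-1,3)
m=(abs(P[:,2]-.088)<.006)&(P[:,0]>.57)&(P[:,0]<.68)&(P[:,1]>-.32)&(P[:,1]<-.2)
q=P[m]; print(m.sum(),np.median(q[:,2]),q.mean(0),(q.max(0)+q.min(0))/2,q.max(0)-q.min(0),cv2.minEnclosingCircle(q[:,:2].astype(np.float32)))
m=(P[:,2]>.075)&(P[:,2]<.1)&(P[:,0]>.43)&(P[:,0]<.54)&(P[:,1]>-.29)&(P[:,1]<-.17)
q=P[m]; print('cup',m.sum(),cv2.minEnclosingCircle(q[:,:2].astype(np.float32)))
c=proj(d,[.6235,-.2545,.088]);print(c)
```

```text
[[[53.5 50.5 29. ]]]
lid 253.5 80.5 29.0 [ 0.62804993 -0.257361    0.088     ] by hand [ 0.62745873 -0.25774409  0.088     ]
2581 0.08895920520689504 [ 0.62715937 -0.25701367  0.08892946] [ 0.6266959  -0.25692263  0.08858843] [0.05726376 0.05694765 0.00578496] ((0.626649796962738, -0.256838321685791), 0.028859352692961693)
cup 785 ((0.4835878610610962, -0.22398826479911804), 0.03609044477343559)
[251.85808474  85.74099626]
```

Emit:
play_rows:
  deltas:
    - {"x":50,"y":-10,"z":0,"wx":0,"wy":0,"wz":0,"fingers":-1}
    - {"x":84.5,"y":-18,"z":-40,"wx":0,"wy":0,"wz":0,"fingers":-1}
    - {"x":84.5,"y":-18,"z":-90,"wx":0,"wy":0,"wz":0,"fingers":-1}
    - {"x":84.5,"y":-18,"z":-140,"wx":0,"wy":0,"wz":0,"fingers":-1}
    - {"x":84.5,"y":-18,"z":-180,"wx":0,"wy":0,"wz":0,"fingers":-1}
    - {"x":84.5,"y":-18,"z":-210,"wx":0,"wy":0,"wz":0,"fingers":-1}
    - {"x":84.5,"y":-18,"z":-235,"wx":0,"wy":0,"wz":0,"fingers":-1}
    - {"x":84.5,"y":-18,"z":-235,"wx":0,"wy":0,"wz":0,"fingers":-1}
    - {"x":84.5,"y":-18,"z":-235,"wx":0,"wy":0,"wz":0,"fingers":-1}

```text
time: 11.15
tool_pos: [0.6282, -0.2579, 0.0674]
tcp_rot: [-2.098, 0.252, 2.092]
wrist_force: [-0.7, -0.1, 0.1]
width: 1.001
```

Run:
```python
from h import *
s=monitor.read_state(); print(s['time'],s['tool_pos'],s['wrist_force'],s['q'].round(2))
d=snap('wrist','w6'); d=snap('scene','c6')
cv2.imwrite('pics/c6c.png',cv2.resize(d['frame'][150:290,80:220],None,fx=4,fy=4,interpolation=cv2.INTER_CUBIC)[:,:,::-1])
```

```text
11.15 [ 0.62823549 -0.2578906   0.06743515] [-0.68474304 -0.13035213  0.14566213] [-0.43  0.43  1.75  0.    0.96  1.38]
```

View pics/c6c.png

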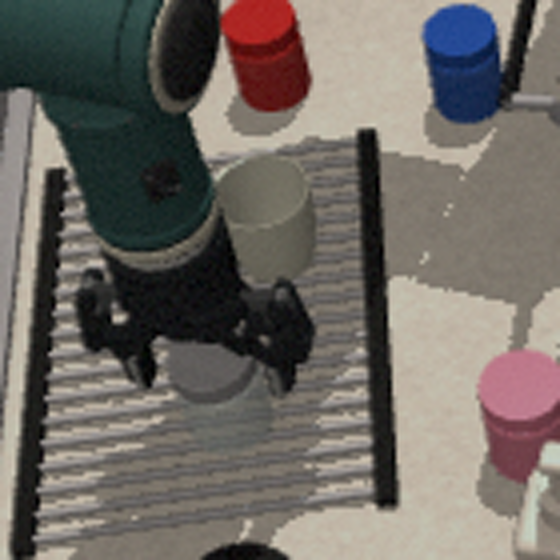

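The jaws straddle the jar, one finger on each side of the lid at about (200,370) in the crop. Closing gently and then lifting.

Emit:
play_rows:
  deltas:
    - {"x":0,"y":0,"z":-1,"wx":0,"wy":0,"wz":0,"fingers":-0.6}
    - {"x":0,"y":0,"z":-1,"wx":0,"wy":0,"wz":0,"fingers":-0.3}
    - {"x":0,"y":0,"z":-1,"wx":0,"wy":0,"wz":0,"fingers":0}
    - {"x":0,"y":0,"z":-1,"wx":0,"wy":0,"wz":0,"fingers":0.5}
    - {"x":0,"y":0,"z":-1,"wx":0,"wy":0,"wz":0,"fingers":0.5}
    - {"x":0,"y":0,"z":-1,"wx":0,"wy":0,"wz":0,"fingers":0.5}
  grip_force: 35

```text
time: 12.0
tool_pos: [0.6274, -0.2585, 0.0655]
tcp_rot: [-2.096, 0.253, 2.092]
wrist_force: [-1.0, 0.8, 6.2]
width: 0.67
```

Emit:
play_rows:
  deltas:
    - {"x":0,"y":0,"z":6,"wx":0,"wy":0,"wz":0,"fingers":0.5}
    - {"x":0,"y":0,"z":20,"wx":0,"wy":0,"wz":0,"fingers":0.5}
    - {"x":0,"y":0,"z":40,"wx":0,"wy":0,"wz":0,"fingers":0.5}
    - {"x":0,"y":0,"z":40,"wx":0,"wy":0,"wz":0,"fingers":0.5}
    - {"x":0,"y":0,"z":40,"wx":0,"wy":0,"wz":0,"fingers":0.5}

```text
time: 12.62
tool_pos: [0.6268, -0.2583, 0.1048]
tcp_rot: [-2.095, 0.253, 2.093]
wrist_force: [0.2, 0.6, -3.0]
width: 0.675
```

Run:
```python
from h import *
s=monitor.read_state(); print(s['time'],s['tool_pos'],s['wrist_force'],s['q'].round(2),s['width'])
d=snap('scene','c7')
cv2.imwrite('pics/c7c.png',cv2.resize(d['frame'][150:290,80:220],None,fx=4,fy=4,interpolation=cv2.INTER_CUBIC)[:,:,::-1])
```

```text
12.625 [ 0.62684142 -0.25828538  0.10477287] [ 0.18754603  0.59900403 -2.96596729] [-0.43  0.39  1.73 -0.    1.02  1.38] 0.6748691222457471
```

View pics/c7c.png

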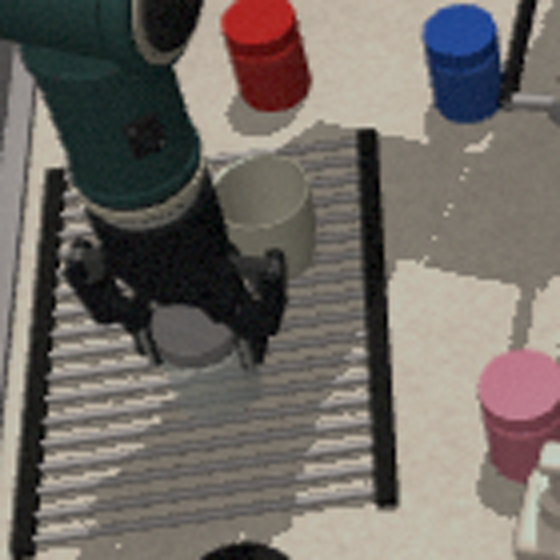

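The jar is lifted and level, with about 3 N more at the wrist. I'll carry it high, over the handle, to above the rack's middle.

Emit:
play_rows:
  deltas:
    - {"x":0,"y":0,"z":50,"wx":0,"wy":0,"wz":0,"fingers":0.5}
    - {"x":0,"y":0,"z":110,"wx":0,"wy":0,"wz":0,"fingers":0.5}
    - {"x":0,"y":0,"z":170,"wx":0,"wy":0,"wz":0,"fingers":0.5}
    - {"x":0,"y":0,"z":230,"wx":0,"wy":0,"wz":0,"fingers":0.5}
    - {"x":0,"y":20,"z":270,"wx":0,"wy":0,"wz":0,"fingers":0.5}
    - {"x":-15,"y":70,"z":270,"wx":0,"wy":0,"wz":0,"fingers":0.5}
    - {"x":-30,"y":125,"z":270,"wx":0,"wy":0,"wz":0,"fingers":0.5}
    - {"x":-45,"y":180,"z":270,"wx":0,"wy":0,"wz":0,"fingers":0.5}
    - {"x":-60,"y":235,"z":270,"wx":0,"wy":0,"wz":0,"fingers":0.5}
    - {"x":-75,"y":290,"z":270,"wx":0,"wy":0,"wz":0,"fingers":0.5}
    - {"x":-88,"y":340,"z":270,"wx":0,"wy":0,"wz":0,"fingers":0.5}
    - {"x":-88,"y":370,"z":270,"wx":0,"wy":0,"wz":0,"fingers":0.5}
    - {"x":-88,"y":383,"z":270,"wx":0,"wy":0,"wz":0,"fingers":0.5}
    - {"x":-88,"y":383,"z":240,"wx":0,"wy":0,"wz":0,"fingers":0.5}
    - {"x":-88,"y":383,"z":200,"wx":0,"wy":0,"wz":0,"fingers":0.5}
    - {"x":-88,"y":383,"z":160,"wx":0,"wy":0,"wz":0,"fingers":0.5}
    - {"x":-88,"y":383,"z":125,"wx":0,"wy":0,"wz":0,"fingers":0.5}
    - {"x":-88,"y":383,"z":105,"wx":0,"wy":0,"wz":0,"fingers":0.5}
    - {"x":-88,"y":383,"z":105,"wx":0,"wy":0,"wz":0,"fingers":0.5}
    - {"x":-88,"y":383,"z":105,"wx":0,"wy":0,"wz":0,"fingers":0.5}

```text
time: 15.18
tool_pos: [0.5399, 0.1247, 0.2109]
tcp_rot: [-2.096, 0.252, 2.091]
wrist_force: [0.4, -0.1, -1.8]
width: 0.67
```

Run:
```python
from h import *
s=monitor.read_state(); print(s['time'],s['tool_pos'],s['wrist_force'],s['q'].round(2),s['width'])
e=snap('side','s8');d=snap('scene','c8')
a=cv2.resize(d['frame'][110:260,190:330],None,fx=3,fy=3,interpolation=cv2.INTER_CUBIC);b=cv2.resize(e['frame'][110:260,180:310],None,fx=3,fy=3,interpolation=cv2.INTER_CUBIC)
cv2.imwrite('pics/m8.png',np.hstack([a[:440,:395],b[:440,:395]])[:,:,::-1])
```

```text
15.175 [0.53990583 0.1247178  0.21087988] [ 0.36765221 -0.05972298 -1.76234481] [ 0.18  0.07  1.91 -0.    1.16  1.99] 0.6699186289826645
```

View pics/m8.png

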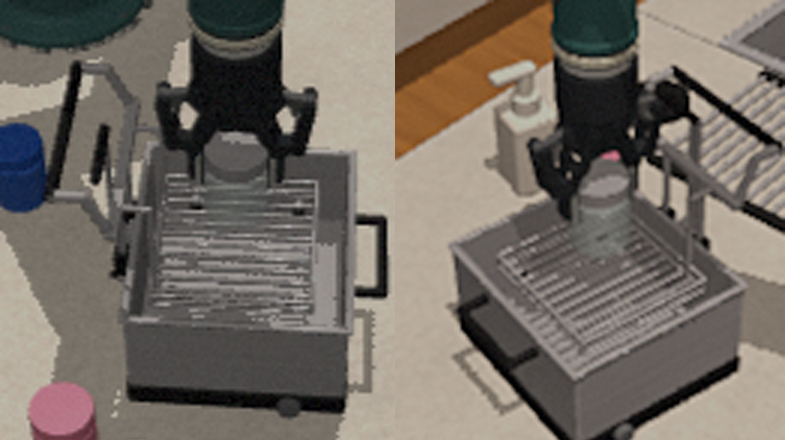

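The jar hangs upright above the rack's middle, and the left knuckle clears the yoke. Lowering it in slow steps.

Emit:
play_rows:
  deltas:
    - {"x":-1,"y":0,"z":-12,"wx":0,"wy":0,"wz":0,"fingers":0.5}
    - {"x":-1,"y":0,"z":-24,"wx":0,"wy":0,"wz":0,"fingers":0.5}
    - {"x":-1,"y":0,"z":-34,"wx":0,"wy":0,"wz":0,"fingers":0.5}
    - {"x":-1,"y":0,"z":-40,"wx":0,"wy":0,"wz":0,"fingers":0.5}
    - {"x":-1,"y":0,"z":-44,"wx":0,"wy":0,"wz":0,"fingers":0.5}
    - {"x":-1,"y":0,"z":-45,"wx":0,"wy":0,"wz":0,"fingers":0.5}
    - {"x":-1,"y":0,"z":-45,"wx":0,"wy":0,"wz":0,"fingers":0.5}

```text
time: 16.15
tool_pos: [0.5379, 0.1248, 0.1645]
tcp_rot: [-2.094, 0.252, 2.094]
wrist_force: [0.2, -1.3, -2.2]
width: 0.67
```

Emit:
play_rows:
  deltas:
    - {"x":0,"y":0,"z":-1,"wx":0,"wy":0,"wz":0,"fingers":0.5}
    - {"x":0,"y":0,"z":-2,"wx":0,"wy":0,"wz":0,"fingers":0.5}
    - {"x":0,"y":0,"z":-2,"wx":0,"wy":0,"wz":0,"fingers":0.5}

```text
time: 16.52
tool_pos: [0.5377, 0.1248, 0.1623]
tcp_rot: [-2.094, 0.252, 2.094]
wrist_force: [0.2, 0.7, -2.2]
width: 0.67
```

Emit:
play_rows:
  deltas:
    - {"x":0,"y":0,"z":-0.5,"wx":0,"wy":0,"wz":0,"fingers":0.5}
    - {"x":0,"y":0,"z":-1,"wx":0,"wy":0,"wz":0,"fingers":0.5}
    - {"x":0,"y":0,"z":-1,"wx":0,"wy":0,"wz":0,"fingers":0.5}

```text
time: 16.9
tool_pos: [0.5377, 0.1248, 0.1612]
tcp_rot: [-2.094, 0.252, 2.094]
wrist_force: [-0.7, -1.1, -2.8]
width: 0.673
```

Emit:
play_rows:
  deltas:
    - {"x":0,"y":0,"z":-0.5,"wx":0,"wy":0,"wz":0,"fingers":0.5}
    - {"x":0,"y":0,"z":-1,"wx":0,"wy":0,"wz":0,"fingers":0.5}
    - {"x":0,"y":0,"z":-1,"wx":0,"wy":0,"wz":0,"fingers":0.5}

```text
time: 17.27
tool_pos: [0.5377, 0.1248, 0.1603]
tcp_rot: [-2.094, 0.252, 2.094]
wrist_force: [-1.1, 0.2, -2.9]
width: 0.67
```

Emit:
play_rows:
  deltas:
    - {"x":0,"y":0,"z":-0.5,"wx":0,"wy":0,"wz":0,"fingers":0.5}
    - {"x":0,"y":0,"z":-1,"wx":0,"wy":0,"wz":0,"fingers":0.5}
    - {"x":0,"y":0,"z":-1,"wx":0,"wy":0,"wz":0,"fingers":0.5}

```text
time: 17.65
tool_pos: [0.5378, 0.1248, 0.1601]
tcp_rot: [-2.094, 0.252, 2.094]
wrist_force: [-3.4, -1.1, 6.4]
width: 0.675
```

It has touched down: the force turned upward by about 9 N, well under the limit. Opening slowly and withdrawing.

Emit:
play_rows:
  deltas:
    - {"x":0,"y":0,"z":0.5,"wx":0,"wy":0,"wz":0,"fingers":-0.4}
    - {"x":0,"y":0,"z":0.5,"wx":0,"wy":0,"wz":0,"fingers":-0.6}
    - {"x":0,"y":0,"z":0.5,"wx":0,"wy":0,"wz":0,"fingers":-0.8}
    - {"x":0,"y":0,"z":0.5,"wx":0,"wy":0,"wz":0,"fingers":-0.9}
    - {"x":0,"y":0,"z":0.5,"wx":0,"wy":0,"wz":0,"fingers":-0.9}
    - {"x":0,"y":0,"z":20,"wx":0,"wy":0,"wz":0,"fingers":-0.9}
    - {"x":0,"y":0,"z":50,"wx":0,"wy":0,"wz":0,"fingers":-0.9}
    - {"x":0,"y":0,"z":100,"wx":0,"wy":0,"wz":0,"fingers":-0.9}
    - {"x":0,"y":0,"z":150,"wx":0,"wy":0,"wz":0,"fingers":-0.9}
    - {"x":0,"y":0,"z":200,"wx":0,"wy":0,"wz":0,"fingers":-0.9}
    - {"x":-80,"y":-40,"z":210,"wx":0,"wy":0,"wz":0,"fingers":-0.9}
    - {"x":-80,"y":-80,"z":210,"wx":0,"wy":0,"wz":0,"fingers":-0.9}
    - {"x":-80,"y":-130,"z":210,"wx":0,"wy":0,"wz":0,"fingers":-0.9}
    - {"x":-80,"y":-140,"z":210,"wx":0,"wy":0,"wz":0,"fingers":-0.9}
    - {"x":-80,"y":-140,"z":210,"wx":0,"wy":0,"wz":0,"fingers":-0.9}

```text
time: 19.52
tool_pos: [0.4578, -0.0154, 0.3703]
tcp_rot: [-2.094, 0.253, 2.091]
wrist_force: [-0.1, 1.1, -0.8]
width: 0.954
```

Run:
```python
from h import *
s=monitor.read_state(); print(s['time'],s['tool_pos'],s['wrist_force'],s['q'].round(2),s['width'])
w=snap('wrist','w9'); e=snap('side','s9');d=snap('scene','c9')
a=cv2.resize(d['frame'][110:260,190:330],None,fx=3,fy=3,interpolation=cv2.INTER_CUBIC);b=cv2.resize(e['frame'][110:260,180:310],None,fx=3,fy=3,interpolation=cv2.INTER_CUBIC)
cv2.imwrite('pics/m9.png',np.hstack([a[:440,:395],b[:440,:395]])[:,:,::-1])
```

```text
19.525 [ 0.45783308 -0.01544217  0.37030855] [-0.09044247  1.05503152 -0.78323491] [-0.09 -0.21  1.88  0.    1.47  1.72] 0.9540847267856662
```

View pics/m9.png

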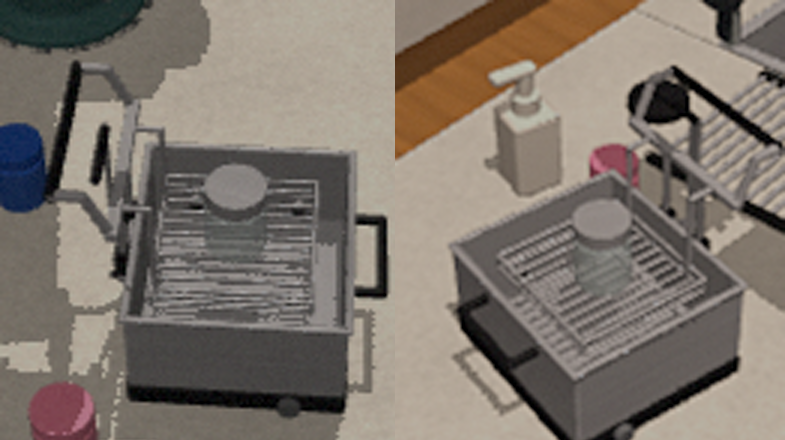

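View pics/w9.png

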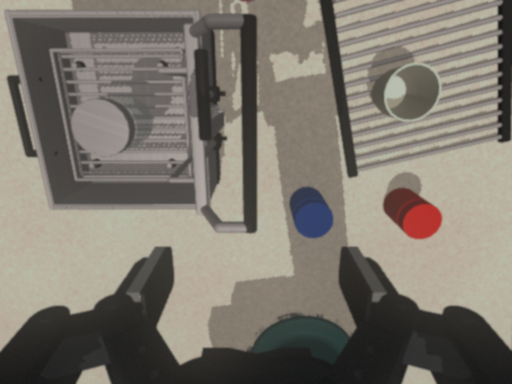

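The jar stands upright near the rack's middle; its lid is at (102,127) in the wrist view. The release bar is at x≈204 (v 50–138) and the grip bar at x≈249. Next I'll measure the squeeze point.

Run:
```python
from h import *
d=load('w9'); g=d['frame'].astype(int).max(2); z=.247
print('jar lid',pt(d,102,127,z=.183))
m=(g<60).astype(np.uint8)
def comp(u0,u1,v0,v1):
    k=np.zeros_like(m);k[v0:v1,u0:u1]=m[v0:v1,u0:u1]
    n,l,st,_=cv2.connectedComponentsWithStats(k);i=1+st[1:,4].argmax();return l==i,st[i]
for nm,b in (('grip',(236,265,15,235)),('trig',(190,216,45,142))):
    l,st=comp(*b); print(nm,st)
    L=[]
    for v in range(st[1]+8,st[1]+st[3]-8,4):
        u=np.where(l[v])[0]; L.append(((u.min()+u.max())/2,v,np.ptp(u)+1))
    L=np.array(L); P=np.array([pt(d,u,v,z=z) for u,v,_ in L]); f=np.polyfit(P[:,0],P[:,1],1)
    print(' widths',L[::5,2],'yaw',np.degrees(np.arctan(f[0])),'y at x=.50,.54',np.polyval(f,[.50,.54]))
    for v in (st[1],st[1]+st[3]): print('  end',v,pt(d,np.interp(v,L[:,1],L[:,0]),v,z=z).round(4))
    print('  depth z',np.median([pt(d,u,v)[2] for u,v,_ in L]))
for u,v in[(230,20),(230,228)]: print('arm',pt(d,u,v,z=z).round(4))
```

```text
jar lid [0.53672429 0.12249403 0.183     ]
grip [ 241   15   15  209 2442]
 widths [12. 14. 14. 13. 13. 13. 12. 12. 10.  8.] yaw -13.54779534613146 y at x=.50,.54 [-0.02052568 -0.03016412]
  end 15 [ 0.585  -0.0421  0.247 ]
  end 224 [ 0.4276 -0.0045  0.247 ]
  depth z 0.25369221236581185
trig [ 195   45   21   95 1306]
 widths [19. 19. 19. 12.] yaw -17.259124952045298 y at x=.50,.54 [0.01678771 0.00436039]
  end 45 [ 0.5742 -0.0053  0.247 ]
  end 140 [0.5078 0.014  0.247 ]
  depth z 0.25151361421351315
arm [ 0.5853 -0.0279  0.247 ]
arm [0.4285 0.0151 0.247 ]
```

The bars fit the model: centre (0.503, −0.021), and the release bar spans −4..+65 mm. The squeeze centre is about (0.542, −0.013), at TCP height 0.250. I'll approach with the jaws open.

Emit:
play_rows:
  deltas:
    - {"x":45,"y":2,"z":0,"wx":0,"wy":0,"wz":0.2,"fingers":-1}
    - {"x":84.5,"y":2,"z":0,"wx":0,"wy":0,"wz":0.2,"fingers":-1}
    - {"x":84.5,"y":2,"z":-30,"wx":0,"wy":0,"wz":0.2,"fingers":-1}
    - {"x":84.5,"y":2,"z":-60,"wx":0,"wy":0,"wz":0.2,"fingers":-1}
    - {"x":84.5,"y":2,"z":-60,"wx":0,"wy":0,"wz":0.2,"fingers":-1}
    - {"x":84.5,"y":2,"z":-60,"wx":0,"wy":0,"wz":0.2,"fingers":-1}

```text
time: 20.42
tool_pos: [0.5427, -0.0124, 0.3103]
tcp_rot: [-2.098, 0.248, 2.096]
wrist_force: [0.2, 1.6, 0.3]
width: 1.005
```

Run:
```python
from h import *
s=monitor.read_state(); print(s['time'],s['tool_pos'],s['wrist_force'],s['q'].round(2),s['width'])
w=snap('wrist','w10'); e=snap('side','s10');d=snap('scene','c10')
a=cv2.resize(d['frame'][90:240,170:310],None,fx=3,fy=3,interpolation=cv2.INTER_CUBIC);b=cv2.resize(e['frame'][70:220,220:350],None,fx=3,fy=3,interpolation=cv2.INTER_CUBIC)
cv2.imwrite('pics/m10.png',np.hstack([a[:440,:395],b[:440,:395]])[:,:,::-1])
```

```text
20.425 [ 0.54272642 -0.01244165  0.31026253] [0.21643144 1.59552112 0.31000124] [-0.07 -0.02  1.81  0.    1.34  1.74] 1.0046113432468662
```

View pics/m10.png

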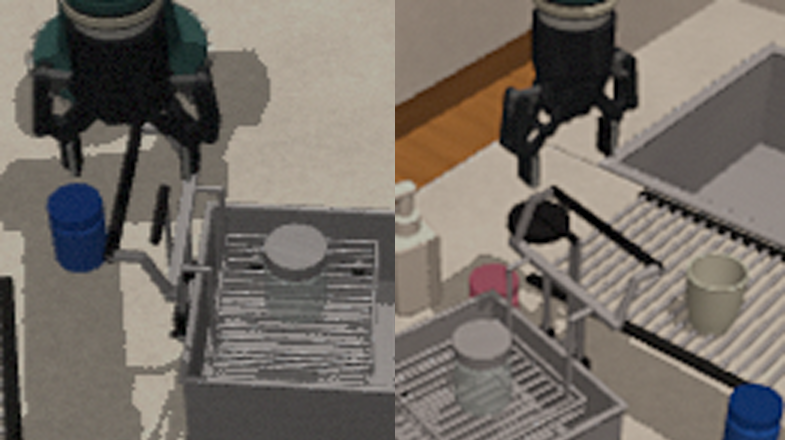

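View pics/w10.png

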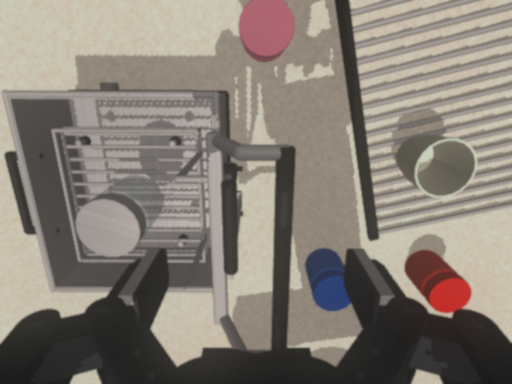

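Run:
```python
from h import *
d=load('w10'); s=monitor.read_state(); M=R.from_rotvec(s['tcp_rot']).as_matrix()
print('yaw',np.degrees(np.arctan2(M[1,1],M[0,1])),s['tool_pos'])
g=d['frame'].astype(int).max(2)
for v in (170,200,230,260):
    b=[u for u in range(215,310) if g[v,u]<65]; 
    print(v,b[0],b[-1],[u for u in b if u+1 not in b],[u for u in b if u-1 not in b])
for u,v in[(285,200),(283,260),(231,180),(231,260)]:
    p=pt(d,u,v,z=.247); print((u,v),p.round(4),(M.T@(p-s['tool_pos'])).round(4))
```

```text
yaw -103.5205664559533 [ 0.54309139 -0.01298422  0.31126423]
170 225 293 [236, 293] [225, 277]
200 223 291 [226, 235, 281, 291] [223, 231, 276, 287]
230 224 290 [226, 236, 290] [224, 231, 276]
260 225 288 [227, 235, 288] [225, 233, 275]
(285, 200) [ 0.551  -0.0338  0.247 ] [ 0.0643  0.0184 -0.0123]
(283, 260) [ 0.5082 -0.0235  0.247 ] [0.0642 0.0184 0.0317]
(231, 180) [ 0.572  -0.0035  0.247 ] [ 0.0644 -0.0159 -0.0257]
(231, 260) [0.5165 0.0113 0.247 ] [ 0.0642 -0.0173  0.0318]
```

The bars lie at tool y = +18.4 and −16.6 mm, so the jaws straddle them. The grip-bar side will touch slightly first, as I intended. Descending.

Emit:
play_rows:
  deltas:
    - {"x":0,"y":0,"z":-30,"wx":0,"wy":0,"wz":0,"fingers":-1}
    - {"x":0,"y":0,"z":-55,"wx":0,"wy":0,"wz":0,"fingers":-1}
    - {"x":0,"y":0,"z":-61,"wx":0,"wy":0,"wz":0,"fingers":-1}
    - {"x":0,"y":0,"z":-61,"wx":0,"wy":0,"wz":0,"fingers":-0.6}
    - {"x":0,"y":0,"z":-61,"wx":0,"wy":0,"wz":0,"fingers":-0.4}
    - {"x":0,"y":0,"z":-61,"wx":0,"wy":0,"wz":0,"fingers":-0.25}
    - {"x":0,"y":0,"z":-61,"wx":0,"wy":0,"wz":0,"fingers":-0.25}
  grip_force: 70

```text
time: 21.45
tool_pos: [0.5425, -0.0133, 0.249]
tcp_rot: [-2.097, 0.249, 2.095]
wrist_force: [0.7, -0.7, -0.7]
width: 0.626
```

Emit:
play_rows:
  deltas:
    - {"x":0,"y":0,"z":0,"wx":0,"wy":0,"wz":0,"fingers":-0.16}
    - {"x":0,"y":0,"z":0,"wx":0,"wy":0,"wz":0,"fingers":-0.12}
    - {"x":0,"y":0,"z":0,"wx":0,"wy":0,"wz":0,"fingers":-0.12}

```text
time: 21.82
tool_pos: [0.5422, -0.0132, 0.2482]
tcp_rot: [-2.096, 0.249, 2.096]
wrist_force: [-0.1, 0.4, -0.2]
width: 0.561
```

Run:
```python
from h import *
s=monitor.read_state(); print(s['time'],s['tool_pos'],s['wrist_force'],s['q'].round(2),s['width'])
e=snap('side','s11');d=snap('scene','c11')
a=cv2.resize(d['frame'][110:220,170:270],None,fx=4,fy=4,interpolation=cv2.INTER_CUBIC);b=cv2.resize(e['frame'][100:210,220:320],None,fx=4,fy=4,interpolation=cv2.INTER_CUBIC)
cv2.imwrite('pics/m11.png',np.hstack([a,b])[:,:,::-1][:,:800])
```

```text
21.825 [ 0.54215849 -0.01322042  0.24819747] [-0.10052512  0.36761962 -0.17611466] [-0.07  0.02  1.89  0.    1.23  1.74] 0.5613339571163554
```

View pics/m11.png

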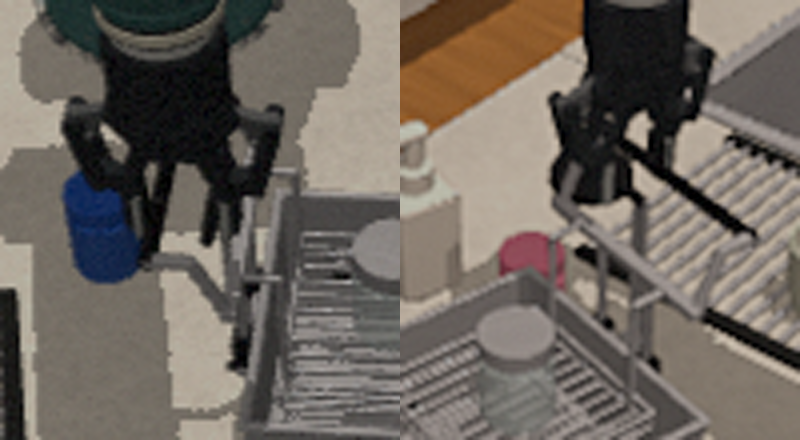

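Emit:
play_rows:
  deltas:
    - {"x":0,"y":0,"z":0,"wx":0,"wy":0,"wz":0,"fingers":-0.08}
    - {"x":0,"y":0,"z":0,"wx":0,"wy":0,"wz":0,"fingers":-0.06}
    - {"x":0,"y":0,"z":0,"wx":0,"wy":0,"wz":0,"fingers":-0.06}

```text
time: 22.3
tool_pos: [0.5422, -0.013, 0.2484]
tcp_rot: [-2.096, 0.249, 2.096]
wrist_force: [-0.7, 1.6, 1.6]
width: 0.531
```

Emit:
play_rows:
  deltas:
    - {"x":0,"y":0,"z":0,"wx":0,"wy":0,"wz":0,"fingers":-0.04}
    - {"x":0,"y":0,"z":0,"wx":0,"wy":0,"wz":0,"fingers":-0.02}
    - {"x":0,"y":0,"z":0,"wx":0,"wy":0,"wz":0,"fingers":-0.02}

```text
time: 22.68
tool_pos: [0.5421, -0.0137, 0.2486]
tcp_rot: [-2.096, 0.25, 2.096]
wrist_force: [-1.8, -1.8, 4.7]
width: 0.512
```

Emit:
play_rows:
  deltas:
    - {"x":0.5,"y":1.5,"z":0.5,"wx":0,"wy":0,"wz":0,"fingers":-0.02}
    - {"x":0.7,"y":3,"z":1,"wx":0,"wy":0,"wz":0,"fingers":-0.02}
    - {"x":0.7,"y":3,"z":1,"wx":0,"wy":0,"wz":0,"fingers":-0.02}

```text
time: 23.05
tool_pos: [0.5421, -0.0135, 0.2487]
tcp_rot: [-2.098, 0.256, 2.1]
wrist_force: [-3.9, -11.5, 2.1]
width: 0.51
```

Run:
```python
from h import *
s=monitor.read_state(); print(s['time'],s['tool_pos'],s['wrist_force'],s['torque'],s['width'])
```

```text
23.05 [ 0.54214124 -0.01353023  0.24867833] [ -3.89892942 -11.51157985   2.13836666] [-1.66451151  0.45554958 -0.0553106 ] 0.5098720098856839
```

Emit:
play_rows:
  deltas:
    - {"x":0.4,"y":1.5,"z":1,"wx":0,"wy":0,"wz":0,"fingers":-0.02}
    - {"x":0.7,"y":3,"z":1.5,"wx":0,"wy":0,"wz":0,"fingers":-0.02}
    - {"x":0.7,"y":3,"z":1.5,"wx":0,"wy":0,"wz":0,"fingers":-0.02}

```text
time: 23.42
tool_pos: [0.5421, -0.0133, 0.2487]
tcp_rot: [-2.098, 0.263, 2.104]
wrist_force: [-2.9, -21.8, -3.2]
width: 0.509
```

Emit:
play_rows:
  deltas:
    - {"x":0,"y":0,"z":0.5,"wx":0,"wy":0,"wz":0,"fingers":-0.02}
    - {"x":0,"y":0,"z":1,"wx":0,"wy":0,"wz":0,"fingers":-0.02}
    - {"x":0,"y":0,"z":1,"wx":0,"wy":0,"wz":0,"fingers":-0.02}

```text
time: 23.8
tool_pos: [0.5421, -0.0134, 0.2489]
tcp_rot: [-2.098, 0.262, 2.105]
wrist_force: [-0.3, -20.9, -6.7]
width: 0.51
```

Lateral bias is about 21 N on the grip bar, and the pads carry nearly the whole weight without slipping. Drawing the release bar now.

Emit:
play_rows:
  deltas:
    - {"x":0,"y":-0.5,"z":0.3,"wx":0,"wy":0,"wz":0,"fingers":0.05}
    - {"x":-0.2,"y":-1,"z":0.3,"wx":0,"wy":0,"wz":0,"fingers":0.12}
    - {"x":-0.4,"y":-2,"z":0.3,"wx":0,"wy":0,"wz":0,"fingers":0.3}
    - {"x":-0.4,"y":-2,"z":0.3,"wx":0,"wy":0,"wz":0,"fingers":0.4}
    - {"x":-0.4,"y":-2,"z":0.3,"wx":0,"wy":0,"wz":0,"fingers":0.4}
    - {"x":-0.4,"y":-2,"z":0.3,"wx":0,"wy":0,"wz":0,"fingers":0.4}

```text
time: 24.55
tool_pos: [0.5408, -0.0184, 0.2489]
tcp_rot: [-2.099, 0.269, 2.109]
wrist_force: [-3.6, -29.6, -7.3]
width: 0.371
```

Run:
```python
from h import *
s=monitor.read_state(); print(s['time'],s['tool_pos'],s['wrist_force'],s['torque'],s['width']*85)
e=snap('side','s12');d=snap('scene','c12')
a=cv2.resize(d['frame'][110:220,170:270],None,fx=4,fy=4,interpolation=cv2.INTER_CUBIC);b=cv2.resize(e['frame'][100:210,220:320],None,fx=4,fy=4,interpolation=cv2.INTER_CUBIC)
cv2.imwrite('pics/m12.png',np.hstack([a,b])[:,:,::-1][:,:800])
```

```text
24.55 [ 0.54082401 -0.01839703  0.24890082] [ -3.62368512 -29.62488624  -7.25821421] [-4.863381    0.51151867  0.16177246] 31.556444964394352
```

View pics/m12.png

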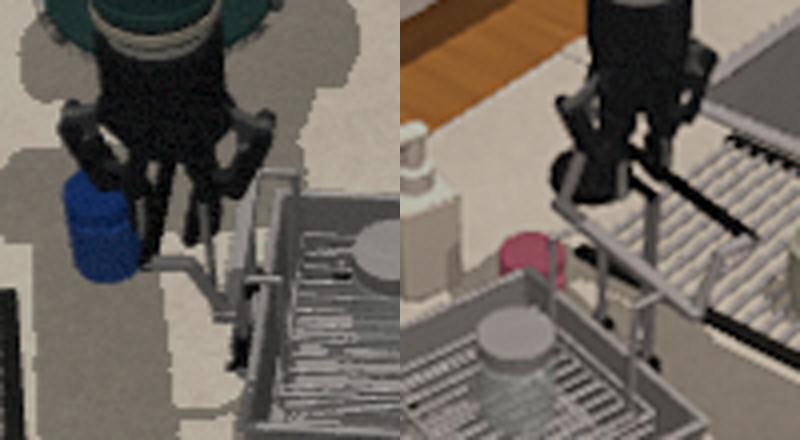

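The bars are fully squeezed and the rack is held at the same height. I'll relax the side bias and lower slowly.

Emit:
play_rows:
  deltas:
    - {"x":-0.5,"y":-2,"z":0,"wx":0,"wy":0,"wz":0,"fingers":0.4}
    - {"x":-1,"y":-4,"z":0,"wx":0,"wy":0,"wz":0,"fingers":0.4}
    - {"x":-1.3,"y":-6,"z":0,"wx":0,"wy":0,"wz":0,"fingers":0.4}
    - {"x":-1.3,"y":-6,"z":-2,"wx":0,"wy":0,"wz":0,"fingers":0.4}
    - {"x":-1.3,"y":-6,"z":-4,"wx":0,"wy":0,"wz":0,"fingers":0.4}
    - {"x":-1.3,"y":-6,"z":-4,"wx":0,"wy":0,"wz":0,"fingers":0.4}

```text
time: 25.4
tool_pos: [0.5407, -0.0188, 0.245]
tcp_rot: [-2.096, 0.257, 2.103]
wrist_force: [0.7, -11.1, -8.0]
width: 0.366
```

Run:
```python
from h import *
s=monitor.read_state(); print(s['time'],s['tool_pos'],s['wrist_force'],s['torque'],s['width']*85)
```

```text
25.4 [ 0.54072164 -0.01875569  0.24500987] [  0.695031   -11.07907733  -7.9804792 ] [-2.47690232  0.00786651  0.13747722] 31.072511109223296
```

Emit:
play_rows:
  deltas:
    - {"x":-0.3,"y":-1,"z":-2,"wx":0,"wy":0,"wz":0,"fingers":0.4}
    - {"x":-0.6,"y":-2,"z":-5,"wx":0,"wy":0,"wz":0,"fingers":0.4}
    - {"x":-0.6,"y":-2,"z":-8,"wx":0,"wy":0,"wz":0,"fingers":0.4}
    - {"x":-0.6,"y":-2,"z":-11,"wx":0,"wy":0,"wz":0,"fingers":0.4}
    - {"x":-0.6,"y":-2,"z":-14,"wx":0,"wy":0,"wz":0,"fingers":0.4}
    - {"x":-0.6,"y":-2,"z":-17,"wx":0,"wy":0,"wz":0,"fingers":0.4}
    - {"x":-0.6,"y":-2,"z":-20,"wx":0,"wy":0,"wz":0,"fingers":0.4}
    - {"x":-0.6,"y":-2,"z":-23,"wx":0,"wy":0,"wz":0,"fingers":0.4}
    - {"x":-0.6,"y":-2,"z":-26,"wx":0,"wy":0,"wz":0,"fingers":0.4}
    - {"x":-0.6,"y":-2,"z":-29,"wx":0,"wy":0,"wz":0,"fingers":0.4}
    - {"x":-0.6,"y":-2,"z":-32,"wx":0,"wy":0,"wz":0,"fingers":0.4}
    - {"x":-0.6,"y":-2,"z":-35,"wx":0,"wy":0,"wz":0,"fingers":0.4}
    - {"x":-0.6,"y":-2,"z":-38,"wx":0,"wy":0,"wz":0,"fingers":0.4}
    - {"x":-0.6,"y":-2,"z":-40,"wx":0,"wy":0,"wz":0,"fingers":0.4}
    - {"x":-0.6,"y":-2,"z":-40,"wx":0,"wy":0,"wz":0,"fingers":0.4}

```text
time: 27.28
tool_pos: [0.5407, -0.0189, 0.2058]
tcp_rot: [-2.097, 0.252, 2.1]
wrist_force: [2.4, -7.1, -8.1]
width: 0.369
```

Run:
```python
from h import *
s=monitor.read_state(); print(s['time'],s['tool_pos'],s['wrist_force'],s['width']*85)
e=snap('side','s13');d=snap('scene','c13')
a=cv2.resize(d['frame'][120:260,180:320],None,fx=3,fy=3,interpolation=cv2.INTER_CUBIC);b=cv2.resize(e['frame'][120:260,190:330],None,fx=3,fy=3,interpolation=cv2.INTER_CUBIC)
cv2.imwrite('pics/m13.png',np.hstack([a,b])[:,:,::-1][:,:800])
```

```text
27.275 [ 0.54069341 -0.01889039  0.20580888] [ 2.4423824  -7.12898536 -8.08631385] 31.329922730226183
```

View pics/m13.png

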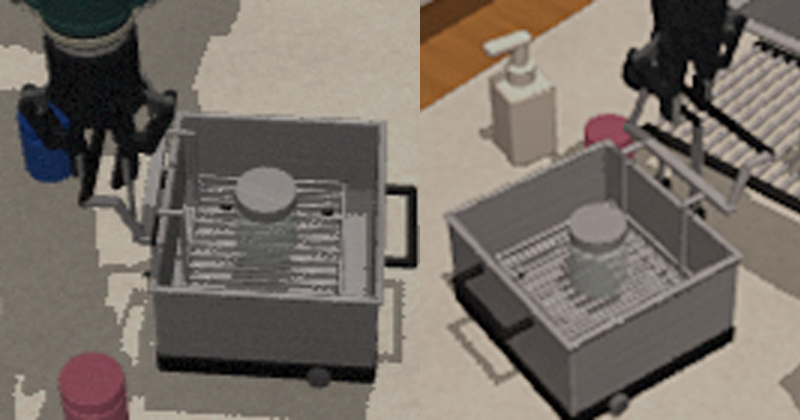

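Lowered to rail ≈ 0.022 with the jar standing steady. Fine steps from here.

Emit:
play_rows:
  deltas:
    - {"x":0,"y":0,"z":-2,"wx":0,"wy":0,"wz":0,"fingers":0.4}
    - {"x":0,"y":0,"z":-4,"wx":0,"wy":0,"wz":0,"fingers":0.4}
    - {"x":0,"y":0,"z":-6,"wx":0,"wy":0,"wz":0,"fingers":0.4}
    - {"x":0,"y":0,"z":-6,"wx":0,"wy":0,"wz":0,"fingers":0.4}

```text
time: 27.88
tool_pos: [0.5407, -0.0189, 0.1999]
tcp_rot: [-2.097, 0.252, 2.1]
wrist_force: [2.9, -6.0, -7.9]
width: 0.367
```

Emit:
play_rows:
  deltas:
    - {"x":0,"y":0,"z":-1,"wx":0,"wy":0,"wz":0,"fingers":0.4}
    - {"x":0,"y":0,"z":-1.5,"wx":0,"wy":0,"wz":0,"fingers":0.4}
    - {"x":0,"y":0,"z":-1.5,"wx":0,"wy":0,"wz":0,"fingers":0.4}

```text
time: 28.25
tool_pos: [0.5407, -0.0189, 0.1986]
tcp_rot: [-2.097, 0.252, 2.1]
wrist_force: [1.4, -5.8, -7.6]
width: 0.369
```

Emit:
play_rows:
  deltas:
    - {"x":0,"y":0,"z":-1,"wx":0,"wy":0,"wz":0,"fingers":0.4}
    - {"x":0,"y":0,"z":-1.5,"wx":0,"wy":0,"wz":0,"fingers":0.4}
    - {"x":0,"y":0,"z":-1.5,"wx":0,"wy":0,"wz":0,"fingers":0.4}

```text
time: 28.62
tool_pos: [0.5407, -0.0189, 0.1971]
tcp_rot: [-2.097, 0.252, 2.1]
wrist_force: [1.4, -7.0, -6.8]
width: 0.368
```

Emit:
play_rows:
  deltas:
    - {"x":0,"y":0,"z":-1,"wx":0,"wy":0,"wz":0,"fingers":0.4}
    - {"x":0,"y":0,"z":-1.5,"wx":0,"wy":0,"wz":0,"fingers":0.4}
    - {"x":0,"y":0,"z":-1.5,"wx":0,"wy":0,"wz":0,"fingers":0.4}

```text
time: 29.0
tool_pos: [0.5407, -0.0189, 0.1956]
tcp_rot: [-2.097, 0.252, 2.1]
wrist_force: [1.3, -6.4, -6.4]
width: 0.365
```

Emit:
play_rows:
  deltas:
    - {"x":0,"y":0,"z":-1,"wx":0,"wy":0,"wz":0,"fingers":0.4}
    - {"x":0,"y":0,"z":-1.5,"wx":0,"wy":0,"wz":0,"fingers":0.4}
    - {"x":0,"y":0,"z":-1.5,"wx":0,"wy":0,"wz":0,"fingers":0.4}

```text
time: 29.38
tool_pos: [0.5407, -0.0189, 0.1941]
tcp_rot: [-2.097, 0.252, 2.1]
wrist_force: [1.1, -6.4, -6.7]
width: 0.368
```

Emit:
play_rows:
  deltas:
    - {"x":0,"y":0,"z":-1,"wx":0,"wy":0,"wz":0,"fingers":0.4}
    - {"x":0,"y":0,"z":-1,"wx":0,"wy":0,"wz":0,"fingers":0.4}
    - {"x":0,"y":0,"z":-1,"wx":0,"wy":0,"wz":0,"fingers":0.4}

```text
time: 29.75
tool_pos: [0.5407, -0.0189, 0.1931]
tcp_rot: [-2.097, 0.252, 2.1]
wrist_force: [2.4, -7.0, -7.2]
width: 0.368
```

Rail ≈ 0.009 and still hanging, so I'll continue.

Emit:
play_rows:
  deltas:
    - {"x":0,"y":0,"z":-1,"wx":0,"wy":0,"wz":0,"fingers":0.4}
    - {"x":0,"y":0,"z":-1.5,"wx":0,"wy":0,"wz":0,"fingers":0.4}
    - {"x":0,"y":0,"z":-1.5,"wx":0,"wy":0,"wz":0,"fingers":0.4}

```text
time: 30.12
tool_pos: [0.5407, -0.0189, 0.1916]
tcp_rot: [-2.097, 0.252, 2.1]
wrist_force: [2.5, -6.5, -7.1]
width: 0.368
```

Emit:
play_rows:
  deltas:
    - {"x":0,"y":0,"z":-1,"wx":0,"wy":0,"wz":0,"fingers":0.4}
    - {"x":0,"y":0,"z":-1,"wx":0,"wy":0,"wz":0,"fingers":0.4}
    - {"x":0,"y":0,"z":-1,"wx":0,"wy":0,"wz":0,"fingers":0.4}

```text
time: 30.5
tool_pos: [0.5407, -0.0189, 0.1907]
tcp_rot: [-2.097, 0.252, 2.1]
wrist_force: [0.5, -5.4, -6.4]
width: 0.372
```

Emit:
play_rows:
  deltas:
    - {"x":0,"y":0,"z":-1,"wx":0,"wy":0,"wz":0,"fingers":0.4}
    - {"x":0,"y":0,"z":-1.5,"wx":0,"wy":0,"wz":0,"fingers":0.4}
    - {"x":0,"y":0,"z":-1.5,"wx":0,"wy":0,"wz":0,"fingers":0.4}

```text
time: 30.88
tool_pos: [0.5407, -0.0189, 0.1906]
tcp_rot: [-2.097, 0.252, 2.1]
wrist_force: [-1.4, -6.1, 0.6]
width: 0.369
```

Emit:
play_rows:
  deltas:
    - {"x":0,"y":0,"z":-1,"wx":0,"wy":0,"wz":0,"fingers":0.4}
    - {"x":0,"y":0,"z":-1,"wx":0,"wy":0,"wz":0,"fingers":0.4}
    - {"x":0,"y":0,"z":-1,"wx":0,"wy":0,"wz":0,"fingers":0.4}

```text
time: 31.25
tool_pos: [0.5408, -0.0189, 0.1905]
tcp_rot: [-2.097, 0.252, 2.099]
wrist_force: [-3.6, -7.3, 5.0]
width: 0.367
```

The rack stands on the floor: height stopped at 0.1906 (rail ≈ 0.007) and the force turned upward. I'll unload the arm and let go.

Emit:
play_rows:
  deltas:
    - {"x":0,"y":0,"z":1,"wx":0,"wy":0,"wz":0,"fingers":0.4}
    - {"x":0,"y":0,"z":1,"wx":0,"wy":0,"wz":0,"fingers":0.2}
    - {"x":0.5,"y":2,"z":1,"wx":0,"wy":0,"wz":0,"fingers":0}
    - {"x":1,"y":4,"z":1,"wx":0,"wy":0,"wz":0,"fingers":-0.2}
    - {"x":1,"y":5,"z":1,"wx":0,"wy":0,"wz":0,"fingers":-0.6}
    - {"x":1,"y":5,"z":1,"wx":0,"wy":0,"wz":0,"fingers":-1}
    - {"x":1,"y":5,"z":1,"wx":0,"wy":0,"wz":0,"fingers":-1}
    - {"x":1,"y":5,"z":1,"wx":0,"wy":0,"wz":0,"fingers":-1}

```text
time: 32.25
tool_pos: [0.5424, -0.0123, 0.1912]
tcp_rot: [-2.096, 0.249, 2.096]
wrist_force: [-0.7, 0.3, 0.0]
width: 1.0
```

Run:
```python
from h import *
s=monitor.read_state(); print(s['time'],s['tool_pos'],s['wrist_force'],s['width']*85)
snap('wrist','w14');
```

```text
32.25 [ 0.54237852 -0.01225758  0.19121808] [-0.71057589  0.31654492  0.03888254] 84.9995063150945
```

View pics/w14.png

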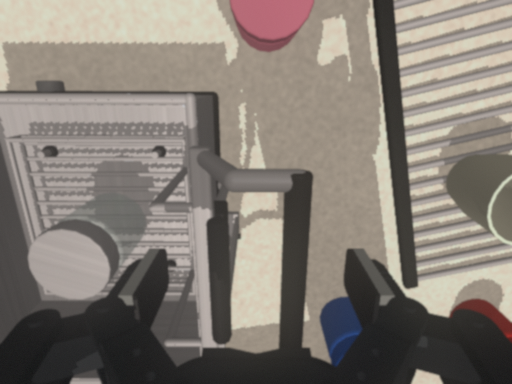

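The release bar (x≈221) has sprung back and both bars (221 and 296) are clear of the fingers (150 and 360). Withdrawing straight up.

Emit:
play_rows:
  deltas:
    - {"x":0,"y":0,"z":15,"wx":0,"wy":0,"wz":0,"fingers":-1}
    - {"x":0,"y":0,"z":50,"wx":0,"wy":0,"wz":0,"fingers":-1}
    - {"x":0,"y":0,"z":100,"wx":0,"wy":0,"wz":0,"fingers":-1}
    - {"x":0,"y":0,"z":150,"wx":0,"wy":0,"wz":0,"fingers":-1}
    - {"x":-60,"y":0,"z":180,"wx":0,"wy":0,"wz":0,"fingers":-1}
    - {"x":-80,"y":0,"z":180,"wx":0,"wy":0,"wz":0,"fingers":-1}
    - {"x":-80,"y":0,"z":180,"wx":0,"wy":0,"wz":0,"fingers":-1}
    - {"x":-80,"y":0,"z":180,"wx":0,"wy":0,"wz":0,"fingers":-1}

```text
time: 33.3
tool_pos: [0.4627, -0.0122, 0.3715]
tcp_rot: [-2.097, 0.249, 2.095]
wrist_force: [0.5, 0.1, -0.1]
width: 0.998
```

Run:
```python
from h import *
s=monitor.read_state(); print(s['time'],s['tool_pos'],s['wrist_force'])
w=snap('wrist','w15');e=snap('side','s15');d=snap('scene','c15')
P=cloud(w).reshape(-1,3)
m=(abs(P[:,2]-.125)<.012)&(P[:,0]>.49)&(P[:,0]<.59)&(P[:,1]>.08)&(P[:,1]<.17); q=P[m]; print('jar lid',m.sum(),np.median(q[:,2]),q.mean(0))
m=(P[:,2]>.17)&(P[:,2]<.22)&(P[:,0]>.42)&(P[:,0]<.6)&(P[:,1]<0)&(P[:,1]>-.06); print('grip top',np.percentile(P[m][:,2],[50,90]))
d0=load('scene0')
diff=[(n,pt(d0,u,v).round(3),pt(d,u,v).round(3)) for n,u,v in [('cup',146,195),('soap',225,266),('lid',140,300),('bigjar',387,170)]]; print(diff)
a=cv2.resize(d['frame'][120:260,180:320],None,fx=3,fy=3,interpolation=cv2.INTER_CUBIC);b=cv2.resize(e['frame'][120:260,190:330],None,fx=3,fy=3,interpolation=cv2.INTER_CUBIC)
cv2.imwrite('pics/m15.png',np.hstack([a,b])[:,:,::-1][:,:800])
```

```text
33.3 [ 0.46273938 -0.01223034  0.37147496] [ 0.49703942  0.13765779 -0.08574305]
jar lid 1983 0.1243367400742616 [0.53731422 0.12322375 0.12398154]
grip top [0.19306902 0.19459246]
[('cup', array([ 0.45 , -0.224,  0.058]), array([ 0.449, -0.225,  0.057])), ('soap', array([ 0.803, -0.024,  0.166]), array([ 0.802, -0.024,  0.165])), ('lid', array([ 0.771, -0.249,  0.017]), array([ 0.771, -0.249,  0.017])), ('bigjar', array([0.578, 0.445, 0.174]), array([0.579, 0.444, 0.176]))]
```

View pics/m15.png

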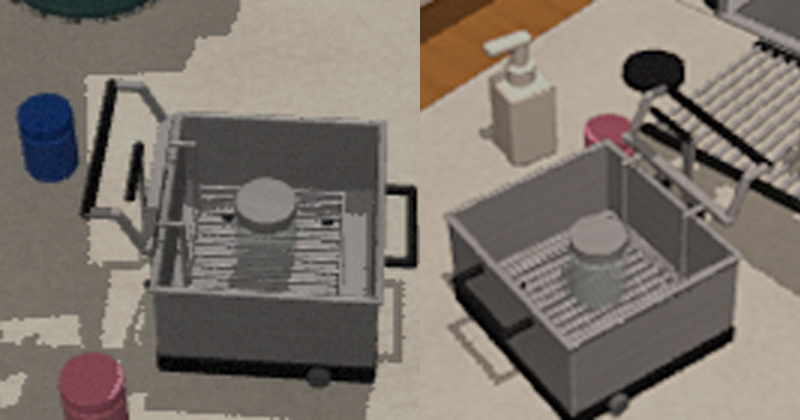

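The jar stands upright near the rack's middle. The grip-bar top at about 0.193–0.195 puts rail at about 0.005–0.007, well below the lowest tooth. The bystanders haven't moved and the hand is clear, so I'm handing in.

```bash
python3 -c "
from workcell import finish_job
print(finish_job())"
```

```text
the job is handed in; nothing more can be done
None
```

The whole job is done and handed in at about 33 s of the 70 s; the system gives no verdict, so what follows rests on my own measurements.

- **Raising:** I lifted the rack by the free half of the grip bar until the pawl clicked onto the top tooth (rail about 0.065 m). I felt no top stop, and it hung there with the hand off.
- **Jar:** I set it upright on the raised rack, about 2 mm from the middle, with roughly 9 N at touchdown.
- **Lowering:** I squeezed the release bar to the grip bar and lowered the rack at about 24 mm/s at most. The last stretch was in steps of 1 to 1.5 mm until it stood on the bath's floor, with a push of about 5 N. I took the load off before letting go.

**Last checks:**
- Hand clear of everything.
- Release bar sprung back.
- Jar upright near the rack's middle.
- Cup, soap, black lid and big jar within 2 mm of where they started.

The two rail estimates for the lowered rack differ by up to 2 mm: about 0.007 m from the arm's height and 0.005–0.007 m from the camera's depth. Both are well below the lowest tooth. One early move call was refused for missing keys and moved nothing. No other check failed.

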